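# Tip the tub of cartons onto the counting board and load the order tray

### The arm

A 6-joint arm with a two-finger parallel gripper is mounted at the origin on a cart in front of the work surface, level with it; the furniture and walls round the work are solid. World frame = base frame: x ahead of the robot, y to its left, z up, the work surface at z = 0. Lengths are in mm, angles in rad, forces in N, time in s.
With the tool pointing down it reaches from about 300 to 775 mm from the base axis. Payload 14.6 kg.
Tool frame: the origin (TCP) lies at the very end of the fingers, on their centre line; the grasp point (between the pads) lies 19 mm behind it; z points along the fingers, y is the line along which they close (so a half turn about z gives the same grasp; the last joint's range is limited). The gripper opens to 94 mm and grips with 3 to 60 N. Pads are 16 mm wide; open, the fingers measure 119 mm over their backs; the gripper's body (75 mm by 177 mm) begins 78 mm behind the grasp point.
Start: joints at [1.129, 0.3, 1.521, -0, 1.321, -0.067], TCP at [201.344, 511.81, 205.446] pointing down, gripper open.
Joint ranges: [-3.03, 3.03], [-0.79, 2.21], [0.23, 2.52], [-1.04, 4.18], [0, 3.07], [-2.55, 2.55]. Speed limits (rad/s): [2.22, 2.22, 2.57, 3.14, 3.14, 3.14].

### API

Orientations are given as [roll, pitch, yaw] about the fixed x, y, z axes, in that order (R = Rz(yaw) Ry(pitch) Rx(roll)).
In Python, from cell import manip, camera, get_calibration gives the robot as it stands.
- The arm moves only by the tool arm_command, never from a script. Its argument "targets" is a list of rows, each an object of numbers: "hand": the opening, from -1 (shut) to 1 (fully open), so that 0 is half open; "x", "y", "z": the shift along the tool's x, y, z in m; "yaw": the turn about the tool's z in rad. In form: [{"hand": .., "x": .., "y": .., "z": .., "yaw": ..}, ...]. A call has 1 to 10 rows; each row shifts and turns the commanded pose from where the row before left it, along the tool's axes as they then stand; what a row does not reach is not made up. A row lasts 1/10 s, in which the tool goes at most 50 mm and 8.59 degrees, less where a joint would pass 70% of its speed; a pose out of reach is approached as far as the arm can. A call is refused whole if a number of a shift passes 0.05 or a number of a turn 0.15, either way. A call with a gripper value outside its range is refused whole. The fingers move at their own pace and stop on an object; "newtons" is the grip in N (left out, the last holds). Time passes only in rows, so rows that do not move let the fingers close. It gives the time, the measured TCP pose, the force, the opening and the grip force at its end, in the units of the state.
- manip.read_state(): the state, without advancing time (a new reading comes with each control period).
- camera(name): name is "side" or "top" or "wrist"; returns the picture (400x640x3 uint8, red, green, blue); there is no depth.
- get_calibration(name): a dict with "K" (3x3 intrinsics, pixels), "cam_to_world" (4x4, takes a point from camera to world coordinates). Camera axes: x right, y up, looking along -z (the intrinsics and any distortion apply to the point x, -y, -z); pixel columns grow to the right and rows downward; lengths in mm; the calibration is good to about 2 mm. A picture is of the moment at which its call begins: read the wrist's pose just before it. get_calibration takes no time and is no camera call; for the wrist camera it gives the pose at the moment of the call.
- manip.sign_off(): hands the job in; it is judged then, once.
The state is a dict: "clock": time; "joints": joint angles; "qd": joint speeds; "effort": joint torques, N m; "eef_pos": TCP position; "eef_rot": TCP orientation; "wrist_force": force on the tool from outside, world axes, zero at the start; "moment": the same for the moment, N m; "finger_gap": finger opening in mm; "finger_force": force on a finger pad.
Only numpy, scipy, OpenCV 4.12 (cv2) and the standard library are available. Lean on these libraries where they do the work, as an engineer would, in place of code of your own. Each camera call takes 0.05 s, during which the arm holds its last target. There are 200 camera calls.

### The job

Draw the flat white counting board toward you until its near edge rests square against the stop bar. Then turn the tub of small cartons mouth down, low over the board, let the cartons out under it and lift the tub straight up so that they are left as a heap on the board. Lay the empty tub back on its side where it was, handle up, then put every carton into the enamel tray, leaving the board at the stop and the jar and the gel bottle where they stand.

Things in the scene. Friction and masses are not known exactly. Their poses are not given: they have to be found in the camera images.
- tub: aluminium stock tub, a square cup with one open end, lying on its side: 150 mm deep (x), 96 wide (y), 90 high (z) outside, walls 4 mm, empty weight 180 g. Origin at the centre of the long face it lies on; x points out of the open mouth, z up to the handle side. The mouth plane is at x = 75 mm, the closed end at x = -75 mm
- tub_grip (a point): middle of the tub's black bar handle: a straight bar along the tub's x, 104 mm long, 16 mm wide (y) and 16 mm high, its centre 126 mm above the face the tub lies on (36 mm off the tub's upper wall, 28 mm of free gap under it), on two posts at x = -45 and +45 mm; same axes as the tub
- tub_mouth (a point): centre of the tub's open mouth, 75 mm along x from the tub's origin and 45 mm up; same axes as the tub
- carton0: a small brown folding carton with a pale band round it, a rigid box 30 x 62 x 22 mm (x, y, z), 25 g; origin at the centre of its 30 x 62 underside, z up through the 22 mm thickness. Starts lying flat inside the tub, crosswise, in a row with the others; three or four of the four cartons are present (absent ones read None). Turned over, it may lie on any face
- carton1: a small brown folding carton with a pale band round it, a rigid box 30 x 62 x 22 mm (x, y, z), 25 g; origin at the centre of its 30 x 62 underside, z up through the 22 mm thickness. Starts lying flat inside the tub, crosswise, in a row with the others; three or four of the four cartons are present (absent ones read None). Turned over, it may lie on any face
- carton2: a small brown folding carton with a pale band round it, a rigid box 30 x 62 x 22 mm (x, y, z), 25 g; origin at the centre of its 30 x 62 underside, z up through the 22 mm thickness. Starts lying flat inside the tub, crosswise, in a row with the others; three or four of the four cartons are present (absent ones read None). Turned over, it may lie on any face
- carton3: a small brown folding carton with a pale band round it, a rigid box 30 x 62 x 22 mm (x, y, z), 25 g; origin at the centre of its 30 x 62 underside, z up through the 22 mm thickness. Starts lying flat inside the tub, crosswise, in a row with the others; three or four of the four cartons are present (absent ones read None). Turned over, it may lie on any face
- board: counting board, a flat white plastic slab 190 (x) x 240 (y) x 10 mm with a fine grey line near its edge, 0.35 kg, loose on the worktop; origin at the centre of its underside; too wide to grasp, its top is grippy and its underside slick, so it follows a fingertip pressed on top with some 8 N. Its x axis points away from the robot
- board_front (a point): middle of the board's near edge, at x = -95 mm, 5 mm above the worktop; same axes as the board
- stop_bar: aluminium stop bar fixed to the worktop, 18 (x) x 260 (y) x 12 mm high; origin at the centre of its underside; x points away from the robot
- stop_face (a point): middle of the stop bar's far face, where the board's near edge comes to rest, 9 mm along x from its origin and 5 mm up; same axes as the bar
- order_tray: white enamel tray with a blue rim, 263 (x) x 193 (y) x 29 mm high, flat floor about 3 mm thick, about 215 x 145 mm, with sloping sides; loose on the worktop; origin at the centre of its underside
- worktop: the work surface: a fixed grey slab on short legs standing on the table, 660 (x) x 1080 (y) mm, its flat top 90 mm above the table (z = 0.09); everything in the task lies on it. Origin on the table under its centre
- jar: bystander: glass jar with a black lid, 79 mm across, 154 mm high; origin at the centre of its underside
- gel: bystander: pump bottle of pink hand gel, 57 x 62 x 176 mm; origin at the centre of its underside

How it is judged (in metres and radians):
On the way, in this order (a step that is already met when the one before it is completed fails the run):
1. the board's near edge rests against the stop bar (x of board_front in the frame of stop_face below 0.015 m and y of board_front in the frame of stop_face between -0.05 and 0.05 m and angle between the x axis of board and the x axis of stop_bar, either way round below 0.2 rad), for 0.2 s.
2. the tub is mouth down, low over the board, with all cartons under it or in it (angle between tub's own x axis and vertical above 2.7 rad and z of tub_mouth in the frame of board below 0.075 m and horizontal distance between each of carton0, carton1, carton2, carton3 and tub_mouth below 0.1 m and horizontal distance between tub_mouth and board below 0.09 m), for 0.2 s.
3. the tub, still mouth down, is lifted clear and the cartons are left as a heap on the board (angle between tub's own x axis and vertical above 2.7 rad and height (world z) of tub_mouth above 0.18 m and x of each of carton0, carton1, carton2, carton3 in the frame of tub_mouth above 0 m and horizontal distance between each of carton0, carton1, carton2, carton3 and board below 0.15 m and linear speed of each of carton0, carton1, carton2, carton3 below 0.05 m/s), for 0.2 s.
4. the empty tub lies on its side where it was, handle up (distance of tub from where it was at the start of the episode below 0.07 m and height (world z) of tub below 0.102 m and angle between tub's own z axis and vertical below 0.15 rad and contact force between the fingers and tub below 0.1 N), for 0.2 s.
At the end, for the whole second after the job is handed in: every present carton lies at rest in the enamel tray; the tub lies on its side, handle up, within 7 cm of where it was at the start; the board's near edge is within 15 mm of the stop bar (middle within 50 mm sideways, square within 0.2 rad); nothing held (all of step 1 and distance of tub from where it was at the start of the episode below 0.07 m and height (world z) of tub below 0.102 m and angle between tub's own z axis and vertical below 0.15 rad and x of carton0 in the frame of order_tray between -0.115 and 0.115 m and y of carton0 in the frame of order_tray between -0.08 and 0.08 m and height (world z) of each of carton0, carton1, carton2, carton3 below 0.15 m and linear speed of each of carton0, carton1, carton2, carton3, tub below 0.02 m/s and x of carton1 in the frame of order_tray between -0.115 and 0.115 m and y of carton1 in the frame of order_tray between -0.08 and 0.08 m and x of carton2 in the frame of order_tray between -0.115 and 0.115 m and y of carton2 in the frame of order_tray between -0.08 and 0.08 m and x of carton3 in the frame of order_tray between -0.115 and 0.115 m and y of carton3 in the frame of order_tray between -0.08 and 0.08 m); the robot touches nothing.
It fails at once if a bystander was moved or upset (distance of any of jar, gel from where it was at the start of the episode above 0.08 m or angle between any of jar, gel's own z axis and vertical above 0.5 rad).
It fails at once if a carton fell off the grey worktop (height (world z) of any of carton0, carton1, carton2, carton3 below 0.05 m).
Of carton0, carton1, carton2, carton3 only 3 to 4 are there at a start; the rules pass over those that are not, and their reading is None.
At some moment in a run one of order_tray may be knocked a few centimetres aside while the robot is not near it.
It also fails if it takes over 200 s, if anything falls off the work surface, if the arm or the gripper's body presses on something with over 40 N, if the wrist force passes 120 N, or if a joint passes its speed limit or range.

## Working session

There is one attempt and no reset: what is moved stays moved. The work goes in short steps, Python scripts to look and compute and a tool call to move; the robot and the scene stay as the last step left them, time stands still between calls to the robot, and variables do not carry over. Pictures are saved under pics/ and viewed, at most 14 in all, crops included, and the job is handed in when it is done.

Besides the shell and the picture viewer there is one more tool, called after "Call:" as a command line: name --argument value ..., lists and objects as JSON in quotes. arm_command: Moves the arm, as the interface text tells. Its arguments: {"type":"object","properties":{"targets":{"type":"array"},"newtons":{"type":"number"}},"required":["targets"]}

```bash
mkdir -p pics; ls; python3 - <<'E'
from cell import manip,camera,get_calibration
import cv2,numpy as np
np.set_printoptions(suppress=True,precision=3)
for n in("top","side"):
    cv2.imwrite(f"pics/{n}0.png",camera(n)[:,:,::-1]); c=get_calibration(n); print(n,c)
print(get_calibration("wrist"));print(manip.read_state())
E
```

```text
pics
top {'K': array([[443.782,   0.   , 321.978],
       [  0.   , 443.782, 205.652],
       [  0.   ,   0.   ,   1.   ]]), 'cam_to_world': array([[   0.01 ,    0.988,   -0.151,  357.658],
       [  -1.   ,    0.012,    0.008,   11.461],
       [   0.01 ,    0.151,    0.989, 1701.725],
       [   0.   ,    0.   ,    0.   ,    1.   ]])}
side {'K': array([[482.381,   0.   , 315.286],
       [  0.   , 482.381, 195.697],
       [  0.   ,   0.   ,   1.   ]]), 'cam_to_world': array([[  -0.999,    0.041,   -0.032,  533.081],
       [  -0.051,   -0.64 ,    0.767, 1084.531],
       [   0.011,    0.767,    0.641, 1050.559],
       [   0.   ,    0.   ,    0.   ,    1.   ]])}
{'K': array([[303.806,   0.   , 315.121],
       [  0.   , 303.806, 197.009],
       [  0.   ,   0.   ,   1.   ]]), 'cam_to_world': array([[  0.365,  -0.905,  -0.216, 137.834],
       [  0.931,   0.355,   0.085, 535.312],
       [ -0.   ,  -0.232,   0.973, 385.743],
       [  0.   ,   0.   ,   0.   ,   1.   ]])}
{'clock': 0.1, 'joints': array([ 1.129,  0.3  ,  1.522, -0.   ,  1.321, -0.067]), 'qd': array([ 0.   , -0.002, -0.002, -0.001,  0.001, -0.   ]), 'effort': array([  0.   , -53.264, -35.329,   0.071,   0.024,  -0.   ]), 'eef_pos': array([201.267, 511.608, 204.965]), 'eef_rot': array([-3.141, -0.   ,  2.767]), 'wrist_force': array([ 0.543,  0.69 , -0.335]), 'moment': array([ 0.   , -0.007,  0.013]), 'finger_force': 0.0, 'finger_gap': 94.01518494482889}
```

View pics/top0.png

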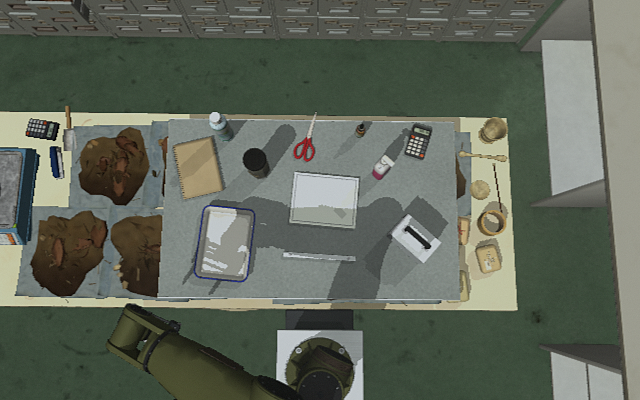

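View pics/side0.png

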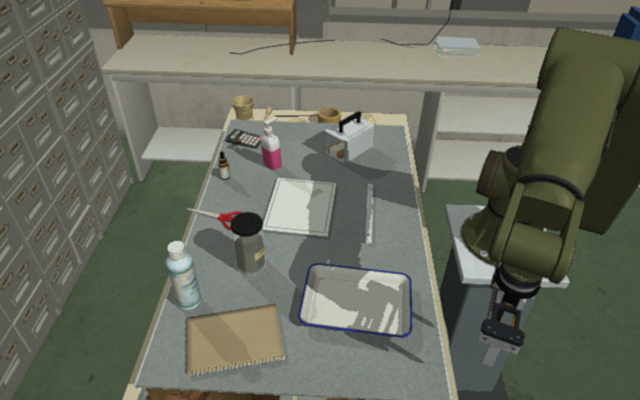

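Top: board about (324,199), stop bar (319,257), tub (415,238) with its handle from (405,228) to (427,246), tray (226,243), jar (256,162), gel (382,166). Side: the tub's mouth, with brown cartons showing, at (337,150), so it opens toward +x/+y.

```bash
cat > h.py <<'E'
import cv2,numpy as np
from cell import manip,camera,get_calibration
np.set_printoptions(suppress=True,precision=1)
def ray(c,u,v):
    K,T=c["K"],c["cam_to_world"]
    d=T[:3,:3]@np.array([(u-K[0,2])/K[0,0],-(v-K[1,2])/K[1,1],-1.]); return T[:3,3],d/np.linalg.norm(d)
def onz(c,u,v,z):
    o,d=ray(c,u,v); return o+d*(z-o[2])/d[2]
def tri(c1,p1,c2,p2):
    o,d=ray(c1,*p1);q,e=ray(c2,*p2)
    s=np.linalg.lstsq(np.c_[d,-e],q-o,rcond=None)[0]
    a,b=o+d*s[0],q+e*s[1]; return (a+b)/2,np.linalg.norm(a-b)
def blobs(mask,amin=20,n=8):
    cs,_=cv2.findContours(mask.astype(np.uint8)*255,cv2.RETR_EXTERNAL,cv2.CHAIN_APPROX_NONE)
    return sorted([c for c in cs if cv2.contourArea(c)>amin],key=cv2.contourArea,reverse=True)[:n]
E
python3 - <<'E'
from h import *
t,s=get_calibration("top"),get_calibration("side")
im=cv2.imread("pics/top0.png")
# handle: dark in tub area
sub=im[205:265,385:445]; m=sub.max(2)<45
for c in blobs(m,10,3):
    r=cv2.minAreaRect(c); b=cv2.boxPoints(r)+[385,205]; print("handle",r[1],[onz(t,*p,90+134)[:2] for p in b])
g=cv2.cvtColor(im,cv2.COLOR_BGR2GRAY)
hsv=cv2.cvtColor(im,cv2.COLOR_BGR2HSV)
for c in blobs(g[160:270,160:460]>185,40,6):
    r=cv2.minAreaRect(c+[160,160]); print("bright",r, [onz(t,*p,100)[:2] for p in cv2.boxPoints(r)])
m=(hsv[...,0]>105)&(hsv[...,0]<130)&(hsv[...,1]>90); m[:195]=0;m[:,:180]=0;m[290:]=0;m[:,270:]=0
ys,xs=np.nonzero(m);r=cv2.minAreaRect(np.c_[xs,ys].astype(np.float32));print("tray",r,onz(t,*r[0],119)[:2],[onz(t,*p,119)[:2] for p in cv2.boxPoints(r)])
for n,a,b in(("jarlid",(256,159),(247,225)),("boardcorner",(293,172),(281,178))): print(n,tri(t,a,s,b))
print("jar",onz(t,257,157,244),"gel base",onz(s,273,164,90))
v=[cv2.resize(im[150:270,280:450],None,fx=4,fy=4,interpolation=2)]
cv2.imwrite("pics/c0.png",v[0])
E
```

```text
handle (29.95475196838379, 5.351718425750732) [array([ 505.7, -277.9]), array([ 519.2, -290.2]), array([ 453. , -363.2]), array([ 439.7, -351. ])]
bright ((324.5, 192.99996948242188), (58.280086517333984, 32.13241958618164), 4.085616588592529) [array([596.3,  99. ]), array([715.9,  93. ]), array([ 702.9, -121.6]), array([ 583.5, -113.1])]
bright ((220.27027893066406, 227.87838745117188), (24.82424545288086, 32.22220230102539), 9.462323188781738) [array([466. , 416.1]), array([581.7, 402.7]), array([567.7, 313.2]), array([452.3, 327.6])]
bright ((415.6383361816406, 238.18653869628906), (42.721622467041016, 26.348358154296875), 40.91438674926758) [array([ 500.8, -252.5]), array([ 574.3, -316.5]), array([ 473.6, -431.5]), array([ 401.5, -367.2])]
bright ((214.89654541015625, 262.25860595703125), (23.397611618041992, 4.270992755889893), 21.801406860351562) [array([401.1, 420.5]), array([415.2, 415.6]), array([385.2, 336.6]), array([371.1, 341.7])]
bright ((324.6065368652344, 192.327880859375), (64.2803726196289, 35.30894088745117), 5.19442892074585) [array([596., 111.]), array([727.3, 102. ]), array([ 708.4, -134.5]), array([ 577.3, -122.6])]
tray ((224.03848266601562, 243.19232177734375), (54.947383880615234, 74.54487609863281), 7.125016689300537) [460.3 344.9] [array([341.3, 451.5]), array([604.6, 432.6]), array([582.1, 235.7]), array([319.7, 259.5])]
jarlid (array([738.7, 225.5, 229.4]), np.float64(3.483039840568447))
boardcorner (array([674.5,  95.9, 281.8]), np.float64(20.100868406322654))
jar [743.7 220.3 244. ] gel base [ 732.  -221.4   90. ]
```

View pics/c0.png

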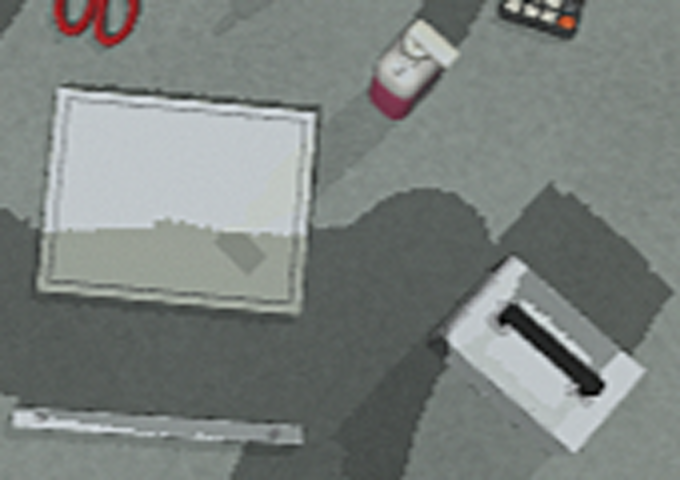

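The crop shows the board corners at (60,88), (318,112), (298,312) and (38,290), and the stop bar's far edge from (12,408) to (302,428). The mouth is at the tub's upper-left end.

```bash
python3 - <<'E'
from h import *
t=get_calibration("top")
f=lambda p,z:onz(t,p[0]/4+280-.4,p[1]/4+150-.4,z)[:2]
B=[f(p,100) for p in((60,88),(318,112),(298,312),(38,290))];S=[f(p,102) for p in((12,408),(302,428))]
print(B,np.mean(B,0),S,np.mean(S,0))
d=S[0]-S[1];a=np.arctan2(-d[0],d[1]);print("stop ang",a)
d=B[0]-B[1];print("board ang",np.arctan2(-d[0],d[1]))
d=B[3]-B[2];print(np.arctan2(-d[0],d[1]))
n=np.array([np.cos(a),np.sin(a)]);front=(B[2]+B[3])/2
print("gap",(front-np.mean(S,0))@n,"lat",(front-np.mean(S,0))@[-n[1],n[0]])
E
```

```text
[array([728.2, 100.5]), array([ 708.6, -137.8]), array([ 523.1, -119.2]), array([540.5, 116.7])] [625.1  -9.9] [array([433.6, 137.6]), array([ 418.6, -122.6])] [426.1   7.5]
stop ang -0.05768855644662118
board ang -0.08221653361832926
-0.07335512967791157
gap 106.08346327538825 lat -2.6374805580816143
```

Call:
arm_command --targets '[{"hand": -1,"x": 0,"y": 0,"z": 0,"yaw": -0.125},{"hand": -1,"x": 0,"y": 0,"z": 0,"yaw": -0.125},{"hand": -1,"x": 0,"y": 0,"z": 0,"yaw": -0.125}]' --newtons 40

```text
clock: 0.4
eef_pos: [201.3, 511.7, 205.1]
eef_rot: [-3.141, -0.0, -3.136]
wrist_force: [0.3, 0.1, -0.1]
finger_gap: 73.7
finger_force: 0.0
```

Call:
arm_command --targets '[{"hand": -1,"x": -0.031,"y": -0.037,"z": 0,"yaw": 0},{"hand": -1,"x": -0.031,"y": -0.037,"z": 0,"yaw": 0},{"hand": -1,"x": -0.031,"y": -0.037,"z": 0,"yaw": 0},{"hand": -1,"x": -0.031,"y": -0.037,"z": 0,"yaw": 0},{"hand": -1,"x": -0.031,"y": -0.037,"z": 0,"yaw": 0},{"hand": -1,"x": -0.031,"y": -0.037,"z": 0,"yaw": 0},{"hand": -1,"x": -0.031,"y": -0.037,"z": 0,"yaw": 0},{"hand": -1,"x": -0.031,"y": -0.037,"z": 0,"yaw": 0},{"hand": -1,"x": -0.031,"y": -0.037,"z": 0,"yaw": 0},{"hand": -1,"x": -0.031,"y": -0.037,"z": 0,"yaw": 0}]'

```text
clock: 1.4
eef_pos: [512.3, 140.0, 205.3]
eef_rot: [3.142, -0.0, -3.141]
wrist_force: [0.4, 1.7, -0.0]
finger_gap: 0.2
finger_force: 0.0
```

Call:
arm_command --targets '[{"hand": -1,"x": -0.032,"y": -0.037,"z": 0,"yaw": 0},{"hand": -1,"x": -0.032,"y": -0.037,"z": 0,"yaw": 0},{"hand": -1,"x": -0.032,"y": -0.037,"z": 0,"yaw": 0},{"hand": -1,"x": -0.032,"y": -0.037,"z": 0,"yaw": 0},{"hand": -1,"x": 0,"y": 0,"z": 0.045,"yaw": 0},{"hand": -1,"x": 0,"y": 0,"z": 0.045,"yaw": 0},{"hand": -1,"x": 0,"y": 0,"z": 0.01,"yaw": 0},{"hand": -1,"x": 0,"y": 0,"z": 0.003,"yaw": 0},{"hand": -1,"x": 0,"y": 0,"z": 0.001,"yaw": 0}]'

```text
clock: 2.3
eef_pos: [639.9, -5.9, 102.7]
eef_rot: [-3.142, 0.001, -3.141]
wrist_force: [-0.4, 0.2, 0.3]
finger_gap: 0.4
finger_force: 0.0
```

Call:
arm_command --targets '[{"hand": -1,"x": 0,"y": 0,"z": 0.002,"yaw": 0},{"hand": -1,"x": 0,"y": 0,"z": 0.002,"yaw": 0},{"hand": -1,"x": 0,"y": 0,"z": 0.001,"yaw": 0}]'

```text
clock: 2.6
eef_pos: [640.8, -6.0, 100.1]
eef_rot: [-3.141, 0.005, -3.141]
wrist_force: [-5.6, 0.1, 24.9]
finger_gap: 0.5
finger_force: 12.6
```

Call:
arm_command --targets '[{"hand": -1,"x": 0.01,"y": 0,"z": -0.0007,"yaw": 0},{"hand": -1,"x": 0.02,"y": 0.001,"z": 0,"yaw": 0},{"hand": -1,"x": 0.02,"y": 0.001,"z": 0,"yaw": 0},{"hand": -1,"x": 0.02,"y": 0.001,"z": 0,"yaw": 0},{"hand": -1,"x": 0.015,"y": 0.001,"z": 0,"yaw": 0},{"hand": -1,"x": 0.01,"y": 0.001,"z": 0,"yaw": 0}]'

```text
clock: 3.2
eef_pos: [545.8, -1.1, 100.2]
eef_rot: [-3.141, 0.007, -3.141]
wrist_force: [3.4, -1.1, 13.1]
finger_gap: 0.7
finger_force: 6.4
```

Call:
arm_command --targets '[{"hand": -1,"x": 0.006,"y": 0,"z": 0,"yaw": 0},{"hand": -1,"x": 0.005,"y": 0,"z": 0,"yaw": 0},{"hand": -1,"x": 0.004,"y": 0,"z": 0,"yaw": 0},{"hand": -1,"x": 0,"y": 0,"z": 0,"yaw": 0}]'

```text
clock: 3.6
eef_pos: [531.8, -1.0, 100.2]
eef_rot: [-3.141, 0.008, -3.141]
wrist_force: [5.7, 1.7, 12.7]
finger_gap: 0.3
finger_force: 6.4
```

```bash
python3 - <<'E'
from h import *
im=camera("top")[:,:,::-1]; cv2.imwrite("pics/c1.png",cv2.resize(im[150:270,280:450],None,fx=4,fy=4,interpolation=2)); print(manip.read_state()["eef_pos"],manip.read_state()["wrist_force"])
E
```

```text
[531.8  -1.  100.2] [ 4.4  1.3 13.1]
```

View pics/c1.png

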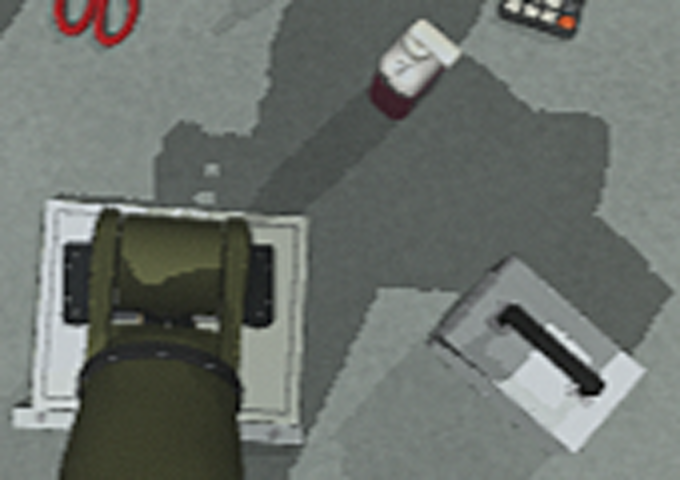

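The board's near edge, from (30,405) to (300,425), lies along the stop bar. A small extra press, then on to the tub.

Call:
arm_command --targets '[{"hand": -1,"x": 0.004,"y": 0,"z": 0,"yaw": 0},{"hand": -1,"x": 0,"y": 0,"z": 0,"yaw": 0},{"hand": -1,"x": 0,"y": 0,"z": -0.05,"yaw": 0},{"hand": -1,"x": 0,"y": 0,"z": -0.05,"yaw": 0},{"hand": 1,"x": 0,"y": 0,"z": -0.05,"yaw": 0},{"hand": 1,"x": 0,"y": 0,"z": -0.03,"yaw": 0},{"hand": 1,"x": 0.01,"y": -0.045,"z": 0,"yaw": 0},{"hand": 1,"x": 0.01,"y": -0.045,"z": 0,"yaw": 0},{"hand": 1,"x": 0.01,"y": -0.045,"z": 0,"yaw": 0},{"hand": 1,"x": 0.01,"y": -0.045,"z": 0,"yaw": 0}]'

```text
clock: 4.65
eef_pos: [484.9, -182.6, 278.3]
eef_rot: [-3.141, 0.002, -3.141]
wrist_force: [0.1, 0.4, 1.0]
finger_gap: 45.1
finger_force: 0.0
```

Call:
arm_command --targets '[{"hand": 1,"x": 0.01,"y": -0.045,"z": 0,"yaw": 0},{"hand": 1,"x": 0.01,"y": -0.045,"z": 0,"yaw": 0},{"hand": 1,"x": 0.01,"y": -0.045,"z": 0,"yaw": 0},{"hand": 1,"x": 0.002,"y": -0.03,"z": 0,"yaw": 0},{"hand": 1,"x": 0,"y": 0,"z": 0,"yaw": 0.144},{"hand": 1,"x": 0,"y": 0,"z": 0,"yaw": 0.144},{"hand": 1,"x": 0,"y": 0,"z": 0,"yaw": 0.144},{"hand": 1,"x": 0,"y": 0,"z": 0,"yaw": 0.144},{"hand": 1,"x": 0,"y": 0,"z": 0,"yaw": 0.144},{"hand": 1,"x": 0,"y": 0,"z": 0,"yaw": 0.144}]'

```text
clock: 5.65
eef_pos: [453.6, -346.1, 278.1]
eef_rot: [3.141, 0.001, 2.272]
wrist_force: [0.0, 0.5, -0.1]
finger_gap: 93.9
finger_force: 0.0
```

Call:
arm_command --targets '[{"hand": 1,"x": 0,"y": 0,"z": 0,"yaw": 0.144},{"hand": 1,"x": 0,"y": 0,"z": 0,"yaw": 0.144},{"hand": 1,"x": 0,"y": 0,"z": 0,"yaw": 0.144},{"hand": 1,"x": 0,"y": 0,"z": 0,"yaw": 0.144},{"hand": 1,"x": 0,"y": 0,"z": 0,"yaw": 0.144},{"hand": 1,"x": 0,"y": 0,"z": 0,"yaw": 0.144},{"hand": 1,"x": 0,"y": 0,"z": 0,"yaw": 0.144},{"hand": 1,"x": 0,"y": 0,"z": 0,"yaw": 0.144},{"hand": 1,"x": 0,"y": 0,"z": 0,"yaw": 0.144},{"hand": 1,"x": 0,"y": 0,"z": 0,"yaw": 0.144}]'

```text
clock: 6.65
eef_pos: [453.6, -346.0, 278.1]
eef_rot: [3.14, -0.0, 0.832]
wrist_force: [-0.1, -0.3, -0.8]
finger_gap: 94.0
finger_force: 0.0
```

```bash
python3 - <<'E'
from h import *
s=manip.read_state();c=get_calibration("wrist");im=camera("wrist")[:,:,::-1]; cv2.imwrite("pics/w1.png",im); print(s["eef_pos"],s["eef_rot"],s["joints"],c["cam_to_world"])
im=camera("top")[:,:,::-1];t=get_calibration("top")
g=cv2.cvtColor(im,cv2.COLOR_BGR2GRAY)
cv2.imwrite("pics/c2.png",cv2.resize(im[180:280,180:440],None,fx=3,fy=3,interpolation=2))
E
```

```text
[ 453.6 -346.   278.1] [ 3.1 -0.   0.8] [-0.7  0.3  1.4 -0.   1.5  0. ] [[   0.7    0.7    0.2  497.7]
 [  -0.7    0.7    0.2 -297.3]
 [   0.    -0.2    1.   458.9]
 [   0.     0.     0.     1. ]]
```

View pics/w1.png

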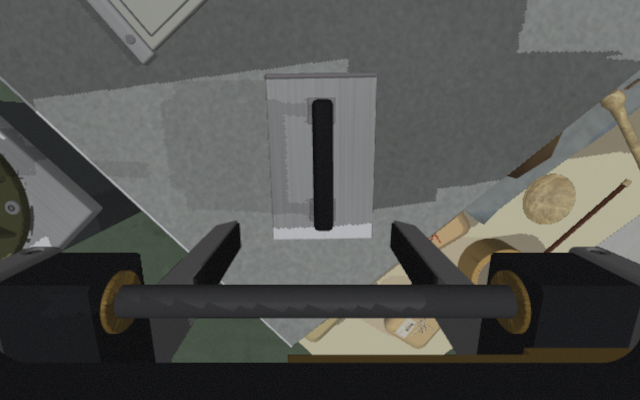

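View pics/c2.png

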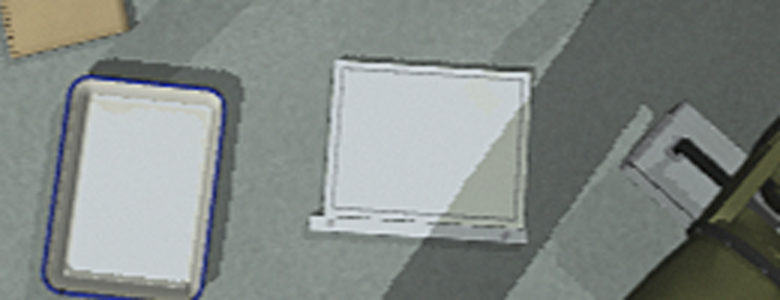

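Wrist: the handle bar runs from (321,99) to (323,230), nearly parallel to the tool's x. Top: the board is seated on the stop bar.

```bash
python3 - <<'E'
from h import *
s=manip.read_state();c=get_calibration("wrist")
im=cv2.imread("pics/w1.png");m=np.zeros((400,640),np.uint8);m[90:245,285:355]=im[90:245,285:355].max(2)<40
b=blobs(m,100,1)[0];r=cv2.minAreaRect(b);print(r)
P=cv2.boxPoints(r);P=P[np.argsort(P[:,1])];A=onz(c,*((P[0]+P[1])/2),224);B=onz(c,*((P[2]+P[3])/2),224)
y=s["eef_rot"][2];ax=np.array([np.cos(y),np.sin(y)]);ay=np.array([np.sin(y),-np.cos(y)])
for q in(A,B,(A+B)/2): d=(q-s["eef_pos"])[:2];print(q,"tool x,y",d@ax,d@ay)
print("angle",np.arctan2(*(A-B)[:2][::-1]))
E
```

```text
((322.416748046875, 164.50140380859375), (129.19871520996094, 19.24732780456543), 89.04515838623047)
[ 512.7 -287.3  224. ] tool x,y 83.28711240679574 4.416319796048474
[ 447.  -363.4  224. ] tool x,y -17.300825605536335 6.729872938327174
[ 479.9 -325.4  224. ] tool x,y 32.99314340062972 5.573096367187805
angle 0.8585380481930192
```

Call:
arm_command --targets '[{"hand": 1,"x": 0,"y": 0.006,"z": 0,"yaw": -0.025},{"hand": 1,"x": 0,"y": 0,"z": 0.03,"yaw": 0},{"hand": 1,"x": 0,"y": 0,"z": 0.03,"yaw": 0},{"hand": 1,"x": 0,"y": 0,"z": 0.021,"yaw": 0},{"hand": -1,"x": 0,"y": 0,"z": 0,"yaw": 0},{"hand": -1,"x": 0,"y": 0,"z": 0,"yaw": 0},{"hand": -1,"x": 0,"y": 0,"z": 0,"yaw": 0},{"hand": -1,"x": 0,"y": 0,"z": 0,"yaw": 0},{"hand": -1,"x": 0,"y": 0,"z": 0,"yaw": 0},{"hand": -1,"x": 0,"y": 0,"z": 0,"yaw": 0}]' --newtons 60

```text
clock: 7.75
eef_pos: [458.1, -350.2, 196.6]
eef_rot: [3.141, 0.0, 0.863]
wrist_force: [-0.5, -0.3, 0.1]
finger_gap: 49.5
finger_force: 0.0
```

Call:
arm_command --targets '[{"hand": -1,"x": 0,"y": 0,"z": 0,"yaw": 0},{"hand": -1,"x": 0,"y": 0,"z": 0,"yaw": 0},{"hand": -1,"x": 0,"y": 0,"z": 0,"yaw": 0},{"hand": -1,"x": 0,"y": 0,"z": 0,"yaw": 0}]'

```text
clock: 8.15
eef_pos: [458.0, -350.1, 196.1]
eef_rot: [-3.142, -0.0, 0.863]
wrist_force: [0.4, 0.2, -0.0]
finger_gap: 17.6
finger_force: 0.0
```

Call:
arm_command --targets '[{"hand": -1,"x": 0,"y": 0,"z": 0,"yaw": 0},{"hand": -1,"x": 0,"y": 0,"z": 0,"yaw": 0},{"hand": -1,"x": 0,"y": 0,"z": -0.01,"yaw": 0},{"hand": -1,"x": 0,"y": 0,"z": -0.02,"yaw": 0},{"hand": -1,"x": 0,"y": 0,"z": -0.03,"yaw": 0},{"hand": -1,"x": 0,"y": 0,"z": 0,"yaw": 0}]'

```text
clock: 8.75
eef_pos: [458.9, -350.9, 260.5]
eef_rot: [3.135, 0.0, 0.863]
wrist_force: [-0.2, -0.4, -1.7]
finger_gap: 15.5
finger_force: 60.0
```

```bash
python3 - <<'E'
from h import *
a=camera("side")[:,:,::-1];b=camera("wrist")[:,:,::-1]
a=cv2.resize(a[80:220,260:460],None,fx=2.5,fy=2.5,interpolation=2)
cv2.imwrite("pics/s2.png",np.vstack([a,cv2.resize(b,(500,240))[:240]]))
E
```

```text
(no output)
```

View pics/s2.png

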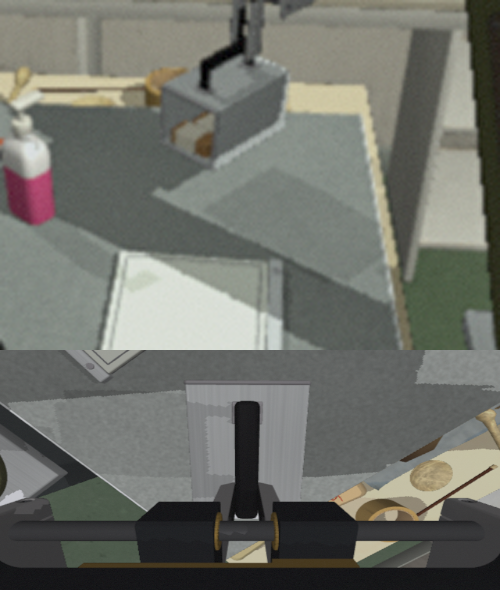

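The tub is held level (handle bar at (245,450) in the lower picture, cartons visible in the mouth in the upper one). Next I carry it to the far side of the board and turn it toward the robot.

Call:
arm_command --targets '[{"hand": -1,"x": 0.015,"y": -0.0025,"z": 0,"yaw": 0},{"hand": -1,"x": 0.03,"y": -0.005,"z": 0,"yaw": 0},{"hand": -1,"x": 0.04,"y": -0.0067,"z": 0,"yaw": 0},{"hand": -1,"x": 0.045,"y": -0.0075,"z": 0,"yaw": 0},{"hand": -1,"x": 0.045,"y": -0.0075,"z": 0,"yaw": 0},{"hand": -1,"x": 0.045,"y": -0.0075,"z": 0,"yaw": 0},{"hand": -1,"x": 0.045,"y": -0.0075,"z": 0,"yaw": 0},{"hand": -1,"x": 0.045,"y": -0.0075,"z": 0,"yaw": 0},{"hand": -1,"x": 0.04,"y": -0.0067,"z": 0,"yaw": 0},{"hand": -1,"x": 0.03,"y": -0.005,"z": 0,"yaw": 0}]'

```text
clock: 9.85
eef_pos: [657.4, -16.7, 254.5]
eef_rot: [-3.139, 0.001, 0.865]
wrist_force: [-0.1, -0.6, -2.6]
finger_gap: 15.3
finger_force: 60.0
```

Call:
arm_command --targets '[{"hand": -1,"x": 0.02,"y": -0.0035,"z": 0,"yaw": 0},{"hand": -1,"x": 0.01,"y": -0.0018,"z": 0,"yaw": -0.05},{"hand": -1,"x": 0,"y": 0,"z": 0,"yaw": -0.1},{"hand": -1,"x": 0,"y": 0,"z": 0,"yaw": -0.14},{"hand": -1,"x": 0,"y": 0,"z": 0,"yaw": -0.14},{"hand": -1,"x": 0,"y": 0,"z": 0,"yaw": -0.14},{"hand": -1,"x": 0,"y": 0,"z": 0,"yaw": -0.14},{"hand": -1,"x": 0,"y": 0,"z": 0,"yaw": -0.14},{"hand": -1,"x": 0,"y": 0,"z": 0,"yaw": -0.14},{"hand": -1,"x": 0,"y": 0,"z": 0,"yaw": -0.14}]'

```text
clock: 10.85
eef_pos: [672.0, 7.1, 254.5]
eef_rot: [-3.14, -0.001, 1.999]
wrist_force: [-0.7, 0.2, -2.1]
finger_gap: 15.3
finger_force: 60.0
```

Call:
arm_command --targets '[{"hand": -1,"x": 0,"y": 0,"z": 0,"yaw": -0.14},{"hand": -1,"x": 0,"y": 0,"z": 0,"yaw": -0.14},{"hand": -1,"x": 0,"y": 0,"z": 0,"yaw": -0.14},{"hand": -1,"x": 0,"y": 0,"z": 0,"yaw": -0.14},{"hand": -1,"x": 0,"y": 0,"z": 0,"yaw": -0.14},{"hand": -1,"x": 0,"y": 0,"z": 0,"yaw": -0.14},{"hand": -1,"x": 0,"y": 0,"z": 0,"yaw": -0.14},{"hand": -1,"x": 0,"y": 0,"z": 0,"yaw": -0.1},{"hand": -1,"x": 0,"y": 0,"z": 0,"yaw": 0}]'

```text
clock: 11.75
eef_pos: [672.1, 7.0, 254.8]
eef_rot: [3.141, -0.002, 3.075]
wrist_force: [-0.0, -0.2, -2.0]
finger_gap: 15.4
finger_force: 60.0
```

Call:
arm_command --targets '[{"hand": -1,"x": 0.015,"y": 0,"z": 0.003,"yaw": 0},{"hand": -1,"x": 0.02,"y": 0,"z": 0.005,"yaw": 0},{"hand": -1,"x": 0.015,"y": 0,"z": 0.003,"yaw": 0},{"hand": -1,"x": 0.01,"y": 0,"z": 0,"yaw": 0},{"hand": -1,"x": 0,"y": 0,"z": 0,"yaw": 0}]'

```text
clock: 12.25
eef_pos: [611.7, 10.8, 244.9]
eef_rot: [3.141, -0.001, 3.07]
wrist_force: [-0.5, 0.1, -2.1]
finger_gap: 15.2
finger_force: 60.0
```

Call:
arm_command --targets '[{"hand": -1,"x": 0,"y": 0,"z": 0,"yaw": 0},{"hand": -1,"x": 0,"y": 0,"z": 0,"yaw": 0},{"hand": -1,"x": 0,"y": 0,"z": 0,"yaw": 0}]' --newtons 5

```text
clock: 12.55
eef_pos: [612.9, 10.2, 244.8]
eef_rot: [-3.142, -0.0, 3.072]
wrist_force: [0.9, 0.5, -2.7]
finger_gap: 15.7
finger_force: 5.0
```

```bash
python3 - <<'E'
from h import *
a=camera("side")[:,:,::-1]
cv2.imwrite("pics/s3.png",cv2.resize(a[60:280,200:460],None,fx=2.5,fy=2.5,interpolation=2))
E
```

```text
(no output)
```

View pics/s3.png

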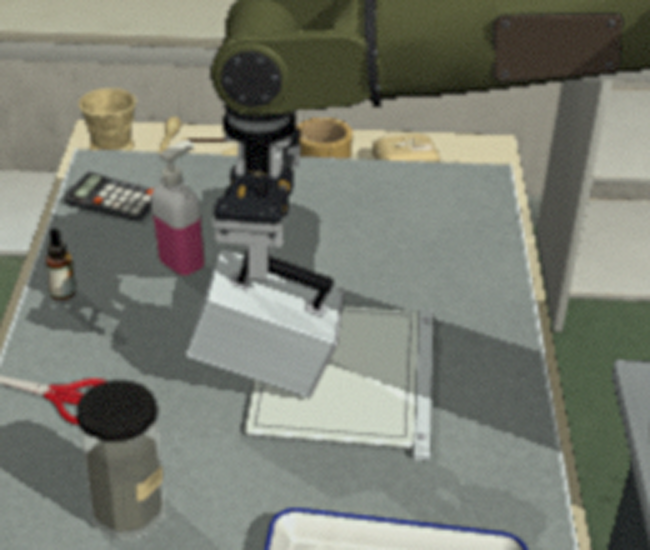

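The tub hangs about 18° nose-down with its mouth edge near (310,395), and nothing has spilled. Next I tip it over that edge.

Call:
arm_command --targets '[{"hand": -1,"x": 0.01,"y": 0,"z": 0.009,"yaw": 0},{"hand": -1,"x": 0.017,"y": 0,"z": -0.001,"yaw": 0},{"hand": -1,"x": 0.02,"y": 0,"z": -0.005,"yaw": 0},{"hand": -1,"x": 0.029,"y": 0,"z": -0.004,"yaw": 0},{"hand": -1,"x": 0.029,"y": 0,"z": 0.002,"yaw": 0},{"hand": -1,"x": 0.028,"y": 0,"z": 0.007,"yaw": 0},{"hand": -1,"x": 0.026,"y": 0,"z": 0.012,"yaw": 0},{"hand": -1,"x": 0.023,"y": 0,"z": 0.016,"yaw": 0}]' --newtons 10

```text
clock: 13.4
eef_pos: [431.9, 22.6, 212.0]
eef_rot: [3.141, 0.008, 3.072]
wrist_force: [-8.8, 0.7, 87.3]
finger_gap: 16.0
finger_force: 39.2
```

```bash
python3 - <<'E'
from h import *
a=camera("side")[:,:,::-1]
cv2.imwrite("pics/s4.png",cv2.resize(a[60:280,200:460],None,fx=2.5,fy=2.5,interpolation=2))
E
```

```text
(no output)
```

View pics/s4.png

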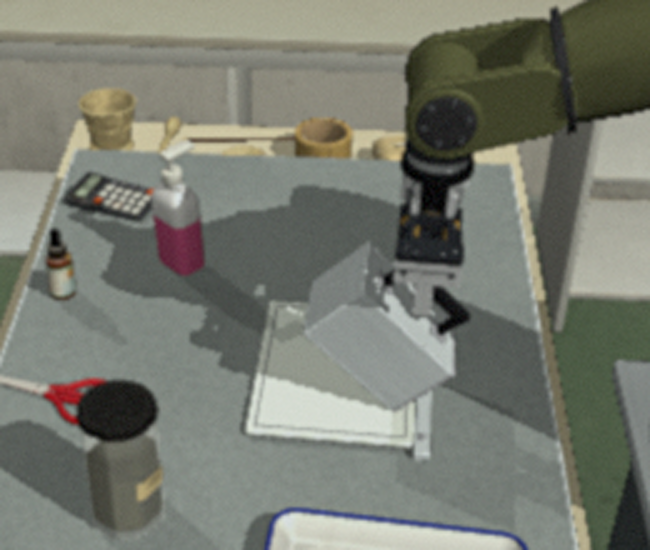

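Call:
arm_command --targets '[{"hand": -1,"x": 0,"y": 0,"z": -0.006,"yaw": 0},{"hand": -1,"x": 0,"y": 0,"z": -0.006,"yaw": 0}]' --newtons 20

```text
clock: 13.65
eef_pos: [431.1, 22.6, 221.8]
eef_rot: [3.142, 0.0, 3.072]
wrist_force: [0.2, 0.1, -1.6]
finger_gap: 15.9
finger_force: 29.1
```

```bash
python3 - <<'E'
from h import *
a=camera("side")[:,:,::-1];w=camera("wrist")[:,:,::-1];t=camera("top")[:,:,::-1]
a=cv2.resize(a[130:250,290:410],(400,400),interpolation=2);t=cv2.resize(t[160:270,280:390],(400,400),interpolation=2)
cv2.imwrite("pics/s5.png",np.hstack([a,t]))
E
```

```text
(no output)
```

View pics/s5.png

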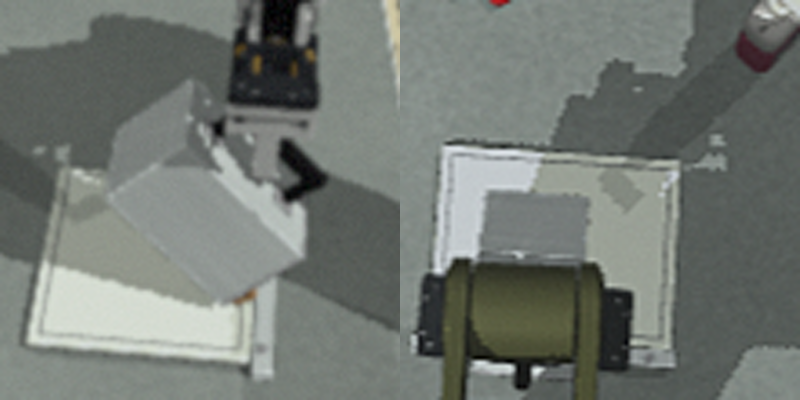

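Left (side): the tub is tilted about 45°, with a carton peeking out at (240,297) by the stop bar. The load reading suggests the cartons have slid out. I lift clear to look.

Call:
arm_command --targets '[{"hand": -1,"x": 0,"y": 0,"z": -0.02,"yaw": 0},{"hand": -1,"x": 0,"y": 0,"z": -0.04,"yaw": 0},{"hand": -1,"x": 0,"y": 0,"z": -0.04,"yaw": 0},{"hand": -1,"x": -0.02,"y": 0,"z": -0.02,"yaw": 0},{"hand": -1,"x": -0.04,"y": 0,"z": 0,"yaw": 0},{"hand": -1,"x": -0.04,"y": 0,"z": 0,"yaw": 0},{"hand": -1,"x": -0.04,"y": 0,"z": 0,"yaw": 0},{"hand": -1,"x": -0.04,"y": 0,"z": 0,"yaw": 0},{"hand": -1,"x": -0.02,"y": 0,"z": 0,"yaw": 0},{"hand": -1,"x": 0,"y": 0,"z": 0,"yaw": 0}]' --newtons 60

```text
clock: 14.8
eef_pos: [632.3, 8.6, 338.3]
eef_rot: [-3.141, -0.004, 3.072]
wrist_force: [0.4, 0.2, -2.3]
finger_gap: 15.8
finger_force: 68.2
```

```bash
python3 - <<'E'
from h import *
a=camera("side")[:,:,::-1];t=camera("top")[:,:,::-1]
cv2.imwrite("pics/side6.png",a);cv2.imwrite("pics/top6.png",t)
a=cv2.resize(a[40:240,240:440],(400,400),interpolation=2);q=cv2.resize(t[180:280,280:380],(400,400),interpolation=2)
cv2.imwrite("pics/s6.png",np.hstack([a,q]))
h=cv2.cvtColor(t,cv2.COLOR_BGR2HSV);m=(h[...,0]<22)&(h[...,1]>90);m[:200]=0;m[290:]=0;m[:,:270]=0;m[:,400:]=0
T=get_calibration("top")
for b in blobs(m,5):
    r=cv2.minAreaRect(b);print(r,onz(T,*r[0],120)[:2])
E
```

```text
(no output)
```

View pics/s6.png

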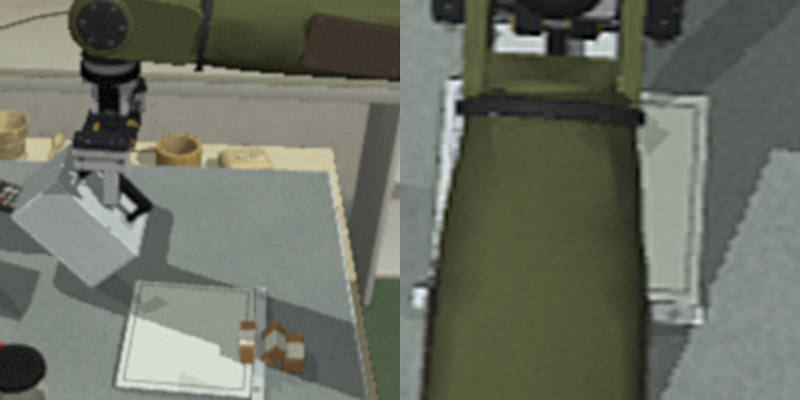

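Side: three cartons, one on the board's near edge at (248,342) and two beyond the stop bar at (272,342) and (292,352). The tub is held at about 50°.

```bash
python3 - <<'E'
from h import *
s=get_calibration("side");a=cv2.imread("pics/side6.png")
for u,v,z in((364,211,105),(376,211,105),(386,216,100)): print(onz(s,u,v,z)[:2])
h=cv2.cvtColor(a,cv2.COLOR_BGR2HSV);m=(h[...,0]<22)&(h[...,1]>80);m[:190]=0;m[240:]=0;m[:,:340]=0;m[:,400:]=0
for b in blobs(m,3):r=cv2.boundingRect(b);print(r,onz(s,r[0]+r[2]/2,r[1]+r[3]/2,100)[:2])
c=lambda x,y:(x/2+240,y/2+40)
for p in((125,378),(120,388),(250,393),(262,290),(138,283),(265,395)):print(p,onz(s,*c(*p),100)[:2])
# tub near side-wall corners (side view): closed-lower, mouth-lower, mouth-upper, on plane y=8+48
for p in((13,213),(97,286),(137,250),(72,150)):
    o,d=ray(s,*c(*p)); print("tub",p,o+d*(56-o[1])/d[1])
E
```

```text
[433.6  14.7]
[398.2  12.4]
[369.1  27. ]
(371, 213, 21, 13) [383.2  43.1]
(371, 201, 20, 10) [381.4 -16.9]
(360, 213, 7, 8) [435.2  35.6]
(361, 201, 7, 3) [430.5 -29.9]
(125, 378) [609.6  97.1]
(120, 388) [615.1 117.7]
(250, 393) [433.1 116.3]
(262, 290) [ 407.7 -116.5]
(138, 283) [ 604.5 -121.6]
(265, 395) [412.3 119. ]
tub (13, 213) [756.1  56.  346.7]
tub (97, 286) [650.1  56.  231.9]
tub (137, 250) [595.5  56.  295.3]
tub (72, 150) [675.6  56.  443.1]
```

Tub tilt is about 47°, and it is empty. I carry it to the free worktop on the right, finish tipping it there and stand it mouth down. Then I gather the cartons that ran past the bar back onto the board.

Call:
arm_command --targets '[{"hand": -1,"x": 0.03,"y": 0,"z": 0,"yaw": 0},{"hand": -1,"x": 0.04,"y": 0,"z": 0,"yaw": 0},{"hand": -1,"x": 0.02,"y": -0.02,"z": 0,"yaw": 0},{"hand": -1,"x": 0.01,"y": -0.04,"z": 0,"yaw": 0},{"hand": -1,"x": 0,"y": -0.045,"z": 0,"yaw": 0},{"hand": -1,"x": 0,"y": -0.045,"z": 0,"yaw": 0},{"hand": -1,"x": 0,"y": -0.045,"z": 0,"yaw": 0},{"hand": -1,"x": 0,"y": -0.045,"z": 0,"yaw": 0},{"hand": -1,"x": 0,"y": -0.045,"z": 0,"yaw": 0},{"hand": -1,"x": 0,"y": -0.025,"z": 0,"yaw": 0}]'

```text
clock: 15.9
eef_pos: [508.0, -296.0, 341.4]
eef_rot: [-3.141, 0.0, 3.071]
wrist_force: [-0.1, 0.8, -1.6]
finger_gap: 15.8
finger_force: 67.9
```

Call:
arm_command --targets '[{"hand": -1,"x": 0,"y": 0,"z": 0.03,"yaw": 0},{"hand": -1,"x": 0,"y": 0,"z": 0.04,"yaw": 0},{"hand": -1,"x": 0,"y": 0,"z": 0.03,"yaw": 0},{"hand": -1,"x": 0,"y": 0,"z": 0.015,"yaw": 0},{"hand": -1,"x": 0,"y": 0,"z": 0,"yaw": 0}]' --newtons 25

```text
clock: 16.4
eef_pos: [508.3, -292.7, 224.5]
eef_rot: [3.14, -0.003, 3.073]
wrist_force: [0.5, 0.1, -1.2]
finger_gap: 15.8
finger_force: 30.3
```

```bash
cat > tubang.py <<'E'
from h import *
# tilt from side view: bright/grey near wall lower edge -> save crop only
a=camera("side")[:,:,::-1];s=manip.read_state();S=get_calibration("side");T=get_calibration("top")
print(s["eef_pos"],s["wrist_force"],s["finger_gap"])
t=camera("top")[:,:,::-1];cv2.imwrite("pics/side7.png",a);cv2.imwrite("pics/top7.png",t)
h=cv2.cvtColor(t,cv2.COLOR_BGR2HSV);m=(h[...,0]<24)&(h[...,1]>80);m[:200]=0;m[290:]=0;m[:,:280]=0;m[:,370:]=0
for b in blobs(m,2):r=cv2.boundingRect(b);print(r,onz(T,r[0]+r[2]/2-.5,r[1]+r[3]/2-.5,110)[:2])
cv2.imwrite("pics/s7.png",np.hstack([cv2.resize(a[60:200,290:430],(400,400),interpolation=2),cv2.resize(t[220:280,290:350],(400,400),interpolation=2)]))
E
python3 tubang.py
```

```text
[ 508.9 -293.1  226.4] [ 0.1 -0.5 -1. ] 15.855407294801438
(316, 257, 7, 17) [387.2   6.5]
(317, 248, 6, 7) [436.8   5.3]
(304, 257, 4, 17) [386.7  54.5]
```

View pics/s7.png

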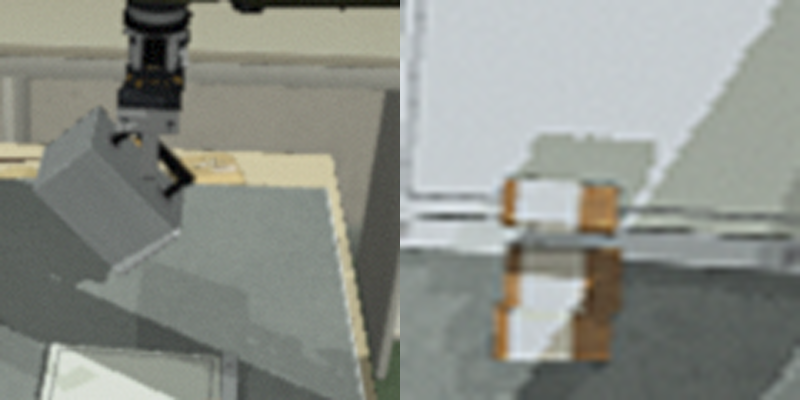

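The tub is at about 47° above the free worktop. The right half shows three cartons in a row: (560,205) on the board, (562,280) and (553,335) beyond the bar.

Call:
arm_command --targets '[{"hand": -1,"x": 0,"y": 0,"z": 0.012,"yaw": 0},{"hand": -1,"x": 0,"y": 0,"z": 0.008,"yaw": 0},{"hand": -1,"x": 0,"y": 0,"z": 0.004,"yaw": 0},{"hand": -1,"x": 0,"y": 0,"z": 0,"yaw": 0}]' --newtons 12

```text
clock: 16.9
eef_pos: [509.3, -293.5, 201.8]
eef_rot: [3.141, -0.0, 3.073]
wrist_force: [0.4, 1.1, -1.4]
finger_gap: 15.5
finger_force: 15.7
```

Call:
arm_command --targets '[{"hand": -1,"x": 0,"y": 0,"z": 0.003,"yaw": 0},{"hand": -1,"x": 0,"y": 0,"z": 0.003,"yaw": 0}]'

```text
clock: 17.1
eef_pos: [510.5, -294.2, 200.2]
eef_rot: [-3.139, 0.005, 3.073]
wrist_force: [-8.2, 5.5, 41.8]
finger_gap: 16.2
finger_force: 24.1
```

Call:
arm_command --targets '[{"hand": -1,"x": 0,"y": 0,"z": 0.003,"yaw": 0},{"hand": -1,"x": 0,"y": 0,"z": 0.003,"yaw": 0}]'

```text
clock: 17.3
eef_pos: [512.0, -294.6, 199.3]
eef_rot: [-3.136, 0.013, 3.073]
wrist_force: [-14.4, 12.4, 78.4]
finger_gap: 16.0
finger_force: 40.3
```

Call:
arm_command --targets '[{"hand": -1,"x": 0.005,"y": 0,"z": -0.006,"yaw": 0},{"hand": -1,"x": 0.01,"y": 0,"z": 0,"yaw": 0},{"hand": -1,"x": 0.01,"y": 0,"z": 0.001,"yaw": 0}]'

```text
clock: 17.6
eef_pos: [484.0, -291.8, 195.1]
eef_rot: [-3.141, 0.001, 3.073]
wrist_force: [-0.4, -0.0, 1.0]
finger_gap: 15.7
finger_force: 12.0
```

Call:
arm_command --targets '[{"hand": -1,"x": 0.012,"y": 0,"z": 0.003,"yaw": 0},{"hand": -1,"x": 0.012,"y": 0,"z": 0.003,"yaw": 0}]'

```text
clock: 17.8
eef_pos: [459.6, -290.0, 188.4]
eef_rot: [3.141, -0.0, 3.073]
wrist_force: [0.6, -1.0, 1.0]
finger_gap: 16.2
finger_force: 12.0
```

Call:
arm_command --targets '[{"hand": -1,"x": 0.01,"y": 0,"z": 0.003,"yaw": 0},{"hand": -1,"x": 0.01,"y": 0,"z": 0.003,"yaw": 0}]'

```text
clock: 18.0
eef_pos: [439.7, -288.7, 182.6]
eef_rot: [3.141, -0.0, 3.073]
wrist_force: [2.5, -0.4, 1.9]
finger_gap: 15.6
finger_force: 12.0
```

```bash
cat > ang.py <<'E'
from h import *
# tub near wall: segment by hue-less grey brighter than the mat; print hull of largest blob in the side view
a=camera("side")[:,:,::-1];b=camera("top")[:,:,::-1];cv2.imwrite("pics/side8.png",a);cv2.imwrite("pics/top8.png",b);s=manip.read_state();S=get_calibration("side")
g=cv2.cvtColor(a,cv2.COLOR_BGR2GRAY)
L=cv2.createLineSegmentDetector().detect(g[60:200,290:430])[0][:,0]
for l in L:
    l=l+[290,60,290,60]; n=np.hypot(l[2]-l[0],l[3]-l[1])
    if n>12:
        P=[]
        for q in(l[:2],l[2:]):
            o,d=ray(S,*q);P.append(o+d*(-245-o[1])/d[1])
        print(l.round(),round(float(n)),"x,z",P[0][[0,2]],P[1][[0,2]],"ang",np.degrees(np.arctan2(P[1][2]-P[0][2],P[1][0]-P[0][0])).round())
E
python3 ang.py
```

```text
[428.  70. 408.  72.] 20 x,z [264.6 433.5] [322.5 427. ] ang -6.0
[355.  74. 346.  61.] 16 x,z [477.8 414.4] [506.5 454.5] ang 54.0
[307. 181. 304. 198.] 18 x,z [617.9   6. ] [630.3 -75.3] ang -81.0
[365. 121. 371. 136.] 16 x,z [433.4 253.6] [410.6 198.8] ang -113.0
[418. 183. 406. 115.] 70 x,z [231.6  14.2] [311.1 283.3] ang 74.0
[354. 103. 355.  90.] 13 x,z [474.1 316.6] [473.4 360.3] ang 91.0
[322. 183. 306. 178.] 17 x,z [565.3  -2.8] [623.8  16.7] ang 18.0
[375.  97. 375. 109.] 13 x,z [410.1 341.4] [408.6 297.7] ang -92.0
[291. 114. 319. 113.] 29 x,z [670.7 270.5] [579.8 276.5] ang 176.0
[291. 122. 303. 121.] 13 x,z [671.4 242.2] [631.  245.6] ang 175.0
[372. 112. 354. 111.] 18 x,z [415.9 288.2] [470.8 290. ] ang 2.0
[357.  81. 372.  83.] 15 x,z [469.8 391.5] [424.5 387.7] ang -175.0
[318. 111. 291. 110.] 28 x,z [584.  286.9] [670.5 285.2] ang -1.0
[352. 199. 330. 189.] 24 x,z [458.2 -68.2] [538.2 -25.7] ang 28.0
[384.  90. 372.  90.] 13 x,z [385.3 366.7] [422.7 365.3] ang -2.0
[367. 185. 323. 181.] 44 x,z [408.5  -0.3] [562.7   6.9] ang 3.0
[358. 141. 335. 155.] 27 x,z [453.  18
[... 1391 characters left out ...]
[464.5 184.7] [484.2 228.3] ang 66.0
[311.  79. 291.  80.] 20 x,z [608.  392.2] [668.1 388.8] ang -3.0
[341.  81. 313.  81.] 28 x,z [518.1 391. ] [600.4 388. ] ang -2.0
[300.  89. 300. 107.] 18 x,z [639.8 357.7] [640.3 297.5] ang -89.0
[428.  83. 406.  84.] 22 x,z [258.2 391.3] [324.3 388.1] ang -3.0
[359.  74. 374.  74.] 15 x,z [463.8 415. ] [419.8 416.8] ang 178.0
[402.  82. 381.  83.] 21 x,z [335.9 391.8] [398.8 389.1] ang -2.0
[344.  89. 328.  89.] 16 x,z [505.7 365.5] [554.7 363.7] ang -2.0
[407.  91. 393.  91.] 14 x,z [317.7 365.6] [358.7 364. ] ang -2.0
[326.  88. 307.  88.] 19 x,z [562.4 366.5] [619.2 364.2] ang -2.0
[381.  85. 393.  87.] 13 x,z [397.8 380.1] [360.2 377.6] ang -176.0
```

Tilt is now about 68°, past balance. I continue to upright.

Call:
arm_command --targets '[{"hand": -1,"x": 0.009,"y": 0,"z": 0.006,"yaw": 0},{"hand": -1,"x": 0.009,"y": 0,"z": 0.007,"yaw": 0}]'

```text
clock: 18.3
eef_pos: [422.3, -287.6, 170.1]
eef_rot: [-3.141, 0.001, 3.073]
wrist_force: [-0.4, 0.0, 3.7]
finger_gap: 15.7
finger_force: 12.0
```

Call:
arm_command --targets '[{"hand": -1,"x": 0.007,"y": 0,"z": 0.008,"yaw": 0},{"hand": -1,"x": 0.005,"y": 0,"z": 0.008,"yaw": 0}]'

```text
clock: 18.5
eef_pos: [409.9, -286.8, 153.8]
eef_rot: [-3.141, -0.0, 3.073]
wrist_force: [-1.9, -0.4, 4.2]
finger_gap: 15.6
finger_force: 12.0
```

```bash
python3 ang.py | awk '$0~/ang (-1[01]|-9|-10|-[1-9]\.|1[4-8]|[6-9][0-9])/' | grep -E "^\[(3[1-7])"; python3 - <<'E'
from h import *
t=get_calibration("top")
for u,v in((314,250.7),(314.3,262),(313,270.2)): print(onz(t,u,v,108)[:2])
E
```

```text
[358.  79. 356.  63.] 17 x,z [465.5 397.1] [476.5 448.6] ang 78.0
[322. 183. 306. 178.] 17 x,z [566.1  -0.4] [622.8  15.8] ang 16.0
[375. 131. 375. 146.] 15 x,z [401.8 221.3] [394.1 163.3] ang -98.0
[363. 107. 363.  88.] 19 x,z [444.4 305.3] [448.7 369. ] ang 86.0
[337. 161. 361. 160.] 24 x,z [517.7  94.2] [437.9 104. ] ang 173.0
[317. 110. 291. 110.] 26 x,z [587.9 286.8] [670.4 285. ] ang -1.0
[361. 127. 363. 141.] 14 x,z [444.7 233.5] [436.7 181.6] ang -99.0
[359. 139. 357. 112.] 28 x,z [449.6 185.7] [461.5 287.1] ang 83.0
[372. 198. 372. 184.] 14 x,z [385.3 -61.5] [389.7   1.3] ang 86.0
[361.  82. 344.  82.] 16 x,z [458.4 390.2] [506.7 387.3] ang -3.0
[332. 124. 354. 123.] 23 x,z [539.4 240.1] [468.  247.9] ang 174.0
[311.  79. 291.  80.] 20 x,z [608.  392.2] [668.1 388.8] ang -3.0
[341.  81. 314.  81.] 26 x,z [518.1 391. ] [596.7 388.1] ang -2.0
[328.  88. 302.  87.] 26 x,z [554.8 366.5] [634.4 364.5] ang -1.0
[437.7  25. ]
[397.6  23.4]
[368.7  27.7]
```

Call:
arm_command --targets '[{"hand": -1,"x": 0.002,"y": 0,"z": 0.005,"yaw": 0},{"hand": 1,"x": 0,"y": 0,"z": 0,"yaw": 0},{"hand": 1,"x": 0,"y": 0,"z": 0,"yaw": 0},{"hand": 1,"x": 0,"y": 0,"z": 0,"yaw": 0},{"hand": 1,"x": 0,"y": 0,"z": 0,"yaw": 0},{"hand": 1,"x": 0,"y": 0,"z": -0.005,"yaw": 0},{"hand": 1,"x": 0,"y": 0,"z": -0.03,"yaw": 0},{"hand": 1,"x": 0,"y": 0,"z": -0.05,"yaw": 0},{"hand": 1,"x": 0,"y": 0,"z": -0.05,"yaw": 0},{"hand": 1,"x": 0,"y": 0,"z": 0,"yaw": 0}]'

```text
clock: 19.6
eef_pos: [410.0, -287.6, 291.2]
eef_rot: [-3.135, 0.009, 3.073]
wrist_force: [0.5, -0.5, -1.5]
finger_gap: 84.5
finger_force: 0.0
```

Call:
arm_command --targets '[{"hand": 1,"x": 0.009,"y": 0.0445,"z": 0,"yaw": 0},{"hand": 1,"x": 0.009,"y": 0.0445,"z": 0,"yaw": 0},{"hand": 1,"x": 0.009,"y": 0.0445,"z": 0,"yaw": 0},{"hand": 1,"x": 0.009,"y": 0.0445,"z": 0,"yaw": 0},{"hand": 1,"x": 0.009,"y": 0.0445,"z": 0,"yaw": 0},{"hand": 1,"x": 0.009,"y": 0.0445,"z": 0,"yaw": 0},{"hand": 1,"x": 0.009,"y": 0.0445,"z": 0,"yaw": 0},{"hand": 1,"x": 0,"y": 0,"z": 0,"yaw": 0}]'

```text
clock: 20.4
eef_pos: [366.4, 32.4, 284.6]
eef_rot: [3.141, 0.001, 3.079]
wrist_force: [0.9, -0.8, 0.4]
finger_gap: 94.1
finger_force: 0.0
```

```bash
cat > wr.py <<'E'
from h import *
s=manip.read_state();c=get_calibration("wrist");a=camera("wrist")[:,:,::-1];cv2.imwrite("pics/wr.png",a)
print(s["eef_pos"],s["eef_rot"][2])
h=cv2.cvtColor(a,cv2.COLOR_BGR2HSV);m=(h[...,0]<24)&(h[...,1]>80);m[275:]=0
y=s["eef_rot"][2];ax=np.array([np.cos(y),np.sin(y)]);ay=np.array([np.sin(y),-np.cos(y)])
for b in blobs(m,25,12):
    r=cv2.minAreaRect(b);q=onz(c,*r[0],112)[:2];d=q-s["eef_pos"][:2];print("px",np.array(r[0]),np.array(r[1]),round(r[2]),"world",q,"tool",d@ax,d@ay)
E
python3 wr.py
```

```text
[366.4  32.4 284.6] 3.0787150386457363
px [293.  197.5] [49. 20.] 90 world [381.8   4.3] tool -17.17621512363499 -27.108140866137134
px [296. 241.] [26. 16.] 90 world [437.4   3.6] tool -72.62340089942224 -24.29115437353442
px [333.8 196.1] [ 9.3 50.4] 7 world [383.2  53.1] tool -15.431401906761332 21.692183366528393
px [336. 241.] [24.  6.] 90 world [440.5  53.1] tool -72.61550969919263 25.27368978209582
px [125.5 272. ] [ 4. 21.] 90 world [ 465.6 -215.7] tool -114.60588134907871 -241.39504465905955
px [505. 272.] [ 4. 22.] 90 world [496.  265.8] tool -114.6170873778893 241.09238028991246
```

```bash
python3 - <<'E'
from h import *
a=cv2.imread("pics/wr.png")[150:270,255:375];b=camera("side")[:,:,::-1][80:220,280:420]
cv2.imwrite("pics/v13.png",np.hstack([cv2.resize(a,(400,400),interpolation=2),cv2.resize(b,(400,400),interpolation=2)]))
E
```

```text
(no output)
```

View pics/v13.png

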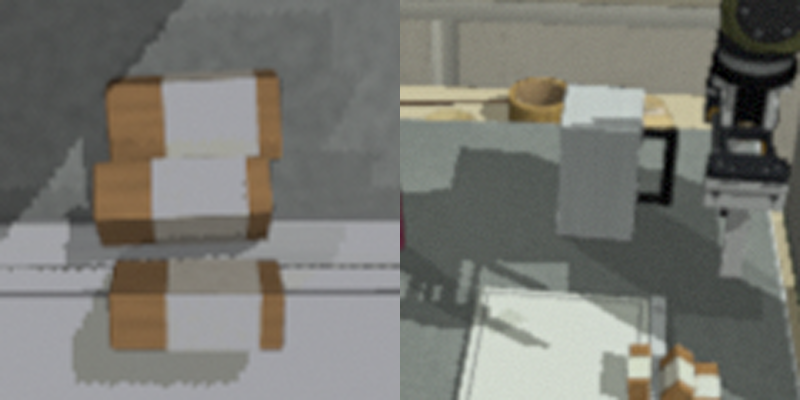

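Left: the cartons are side by side with long axes along y, centres near (193,118), (180,195) and (196,305). Right: the tub stands upright, mouth down.

```bash
python3 - <<'E'
from h import *
s=manip.read_state();c=get_calibration("wrist");y=s["eef_rot"][2];ax=np.array([np.cos(y),np.sin(y)]);ay=np.array([np.sin(y),-np.cos(y)])
for p,z in(((193,118),112),((180,195),122),((196,315),124)):
    q=onz(c,255+p[0]/3.333,150+p[1]/3.333,z)[:2];d=q-s["eef_pos"][:2];print(q,d@ax,d@ay)
E
```

```text
[369.2  25.6] -2.3074680944714894 -3.441557937289948
[394.5  19.4] -27.905681065990763 -7.973324245389929
[439.  22.] -72.16284567972876 -2.351417873945383
```

Call:
arm_command --targets '[{"hand": 1,"x": -0.001,"y": -0.004,"z": 0.05,"yaw": 0},{"hand": 1,"x": 0,"y": 0,"z": 0.05,"yaw": 0},{"hand": 1,"x": 0,"y": 0,"z": 0.05,"yaw": 0},{"hand": 1,"x": 0,"y": 0,"z": 0.038,"yaw": 0},{"hand": -1,"x": 0,"y": 0,"z": 0,"yaw": 0},{"hand": -1,"x": 0,"y": 0,"z": 0,"yaw": 0},{"hand": -1,"x": 0,"y": 0,"z": 0,"yaw": 0},{"hand": -1,"x": 0,"y": 0,"z": 0,"yaw": 0},{"hand": -1,"x": 0,"y": 0,"z": 0,"yaw": 0}]' --newtons 15

```text
clock: 21.4
eef_pos: [368.3, 24.2, 96.9]
eef_rot: [-3.141, 0.001, 3.073]
wrist_force: [-0.7, -1.7, 3.2]
finger_gap: 61.8
finger_force: 14.9
```

Call:
arm_command --targets '[{"hand": -1,"x": 0,"y": 0,"z": -0.02,"yaw": 0},{"hand": -1,"x": 0,"y": 0,"z": -0.05,"yaw": 0},{"hand": -1,"x": 0,"y": 0,"z": -0.03,"yaw": 0},{"hand": -1,"x": -0.025,"y": 0,"z": 0,"yaw": 0},{"hand": -1,"x": -0.04,"y": 0,"z": 0,"yaw": 0},{"hand": -1,"x": -0.042,"y": 0,"z": 0,"yaw": 0},{"hand": -1,"x": 0,"y": 0,"z": 0,"yaw": 0}]'

```text
clock: 22.1
eef_pos: [477.4, 16.7, 195.4]
eef_rot: [-3.142, -0.001, 3.072]
wrist_force: [-0.3, -0.9, 0.0]
finger_gap: 62.5
finger_force: 14.9
```

Held. Now lower it onto the board, then fetch the second.

Call:
arm_command --targets '[{"hand": -1,"x": 0,"y": 0,"z": 0.05,"yaw": 0},{"hand": -1,"x": 0,"y": 0,"z": 0.03,"yaw": 0},{"hand": -1,"x": 0,"y": 0,"z": 0.007,"yaw": 0},{"hand": 1,"x": 0,"y": 0,"z": 0,"yaw": 0},{"hand": 1,"x": 0,"y": 0,"z": 0,"yaw": 0},{"hand": 1,"x": 0,"y": 0,"z": -0.03,"yaw": 0},{"hand": 1,"x": 0,"y": 0,"z": -0.05,"yaw": 0},{"hand": 1,"x": 0.025,"y": 0,"z": -0.03,"yaw": 0},{"hand": 1,"x": 0.04,"y": 0,"z": -0.03,"yaw": 0},{"hand": 1,"x": 0.02,"y": 0,"z": -0.03,"yaw": 0}]'

```text
clock: 23.1
eef_pos: [387.9, 23.1, 282.3]
eef_rot: [3.142, 0.003, 3.073]
wrist_force: [-0.5, -0.1, 0.4]
finger_gap: 94.0
finger_force: 0.0
```

```bash
python3 wr.py
```

```text
[387.9  23.1 282.3] 3.072943238201391
px [300.6 238.8] [19.5 56.4] 10 world [455.7  -0.1] tool -69.29717540810744 -18.546904463158334
px [297.6 182.4] [26.9 16.7] 86 world [385.2   1.9] tool 1.2364655928809425 -21.323342927835238
px [338.4 180.9] [26.1  6.4] 87 world [386.6  49.8] tool 3.1321179517188735 26.551387466375786
px [343.8 224.4] [25.2  6.7] 87 world [440.7  53.7] tool -50.6394686672334 34.12296431676989
px [337.4 251.5] [25.2  5.9] 88 world [475.5  44.2] tool -85.98614343225077 26.992703904938047
px [505. 272.] [ 4. 22.] 90 world [517.8 254.2] tool -113.81503863960499 239.44917662450408
px [125.5 272. ] [ 4. 21.] 90 world [ 485.1 -224.3] tool -113.96731663652648 -240.17923125435607
```

Call:
arm_command --targets '[{"hand": 1,"x": 0.002,"y": 0,"z": 0.05,"yaw": 0},{"hand": 1,"x": 0,"y": 0,"z": 0.05,"yaw": 0},{"hand": 1,"x": 0,"y": 0,"z": 0.05,"yaw": 0},{"hand": 1,"x": 0,"y": 0,"z": 0.035,"yaw": 0},{"hand": -1,"x": 0,"y": 0,"z": 0,"yaw": 0},{"hand": -1,"x": 0,"y": 0,"z": 0,"yaw": 0},{"hand": -1,"x": 0,"y": 0,"z": 0,"yaw": 0},{"hand": -1,"x": 0,"y": 0,"z": 0,"yaw": 0},{"hand": -1,"x": 0,"y": 0,"z": 0,"yaw": 0}]'

```text
clock: 24.05
eef_pos: [388.4, 23.1, 95.2]
eef_rot: [3.142, 0.002, 3.073]
wrist_force: [-1.5, -0.0, 6.5]
finger_gap: 61.8
finger_force: 14.9
```

Call:
arm_command --targets '[{"hand": -1,"x": 0,"y": 0,"z": -0.02,"yaw": 0},{"hand": -1,"x": 0,"y": 0,"z": -0.05,"yaw": 0},{"hand": -1,"x": 0,"y": 0,"z": -0.03,"yaw": 0},{"hand": -1,"x": -0.025,"y": 0,"z": 0,"yaw": 0},{"hand": -1,"x": -0.04,"y": 0,"z": 0,"yaw": 0},{"hand": -1,"x": -0.04,"y": 0,"z": 0,"yaw": 0},{"hand": -1,"x": -0.022,"y": 0,"z": 0,"yaw": 0},{"hand": -1,"x": 0,"y": 0,"z": 0,"yaw": 0}]'

```text
clock: 24.85
eef_pos: [516.1, 14.1, 193.9]
eef_rot: [-3.142, -0.0, 3.073]
wrist_force: [-1.0, -0.7, 0.0]
finger_gap: 62.3
finger_force: 14.9
```

Call:
arm_command --targets '[{"hand": -1,"x": 0,"y": 0,"z": 0.05,"yaw": 0},{"hand": -1,"x": 0,"y": 0,"z": 0.03,"yaw": 0},{"hand": -1,"x": 0,"y": 0,"z": 0.007,"yaw": 0},{"hand": 1,"x": 0,"y": 0,"z": 0,"yaw": 0},{"hand": 1,"x": 0,"y": 0,"z": 0,"yaw": 0},{"hand": 1,"x": 0,"y": 0,"z": -0.03,"yaw": 0},{"hand": 1,"x": 0,"y": 0,"z": -0.05,"yaw": 0},{"hand": 1,"x": 0.02,"y": -0.03,"z": -0.05,"yaw": 0},{"hand": 1,"x": 0.02,"y": -0.04,"z": -0.05,"yaw": 0},{"hand": 1,"x": 0.02,"y": -0.04,"z": -0.01,"yaw": 0}]'

```text
clock: 25.85
eef_pos: [457.5, -76.5, 280.8]
eef_rot: [-3.14, 0.008, 3.075]
wrist_force: [1.3, -0.5, -1.0]
finger_gap: 94.2
finger_force: 0.0
```

Call:
arm_command --targets '[{"hand": 1,"x": 0.01,"y": -0.048,"z": 0,"yaw": 0},{"hand": 1,"x": 0.01,"y": -0.048,"z": 0,"yaw": 0},{"hand": 1,"x": 0.01,"y": -0.048,"z": 0,"yaw": 0},{"hand": 1,"x": 0.01,"y": -0.03,"z": 0,"yaw": 0},{"hand": 1,"x": 0,"y": 0,"z": 0,"yaw": 0}]'

```text
clock: 26.35
eef_pos: [403.9, -249.6, 276.6]
eef_rot: [-3.14, 0.002, 3.069]
wrist_force: [0.3, 0.5, -0.2]
finger_gap: 94.1
finger_force: 0.0
```

```bash
python3 - <<'E'
from h import *
s=manip.read_state();c=get_calibration("wrist");a=camera("wrist")[:,:,::-1];cv2.imwrite("pics/w9.png",a);t=camera("top")[:,:,::-1];cv2.imwrite("pics/top9.png",t)
print(s["eef_pos"],s["eef_rot"])
T=get_calibration("top");h=cv2.cvtColor(t,cv2.COLOR_BGR2HSV);m=(h[...,0]<24)&(h[...,1]>80);m[:190]=0;m[290:]=0;m[:,:280]=0;m[:,370:]=0
for b in blobs(m,2):r=cv2.boundingRect(b);print(r,onz(T,r[0]+r[2]/2-.5,r[1]+r[3]/2-.5,122)[:2])
# dark handle top end in wrist view (bar end z=217)
y=s["eef_rot"][2];ax=np.array([np.cos(y),np.sin(y)]);ay=np.array([np.sin(y),-np.cos(y)])
m=(a.max(2)<40);m[240:]=0
for b in blobs(m,30,5):
    r=cv2.boundingRect(b);print("dark",r,[( (onz(c,u,v,217)[:2]-s["eef_pos"][:2])@np.c_[ax,ay]) for u,v in((r[0],r[1]),(r[0]+r[2],r[1]+r[3]))])
m=(h[...,2]<50);m[:225]=0;m[280:]=0;m[:,370:]=m[:,370:];m[:,:390]=0;m[:,440:]=0
for b in blobs(m,4):r=cv2.boundingRect(b);print("topdark",r,onz(T,r[0]+r[2]/2-.5,r[1]+r[3]/2-.5,217)[:2])
cv2.imwrite("pics/v14.png",np.hstack([cv2.resize(a,(480,300)),cv2.resize(t[195:270,285:360],(300,300),interpolation=2)]))
E
```

```text
[ 403.9 -249.6  276.6] [-3.1  0.   3.1]
(321, 226, 5, 9) [511.   -6.3]
(320, 236, 5, 9) [475.3  -3.1]
(317, 248, 6, 7) [436.2   5.4]
(309, 226, 2, 8) [512.2  41.9]
(308, 236, 2, 8) [476.5  45. ]
(305, 247, 2, 7) [439.2  55. ]
dark (344, 0, 133, 39) [array([153.1,  19.2]), array([128.1, 115.9])]
dark (262, 177, 28, 63) [array([ 27. , -43.6]), array([-26.8, -22.1])]
dark (224, 223, 16, 17) [array([-11.8, -76.7]), array([-26.8, -64.3])]
dark (391, 223, 16, 17) [array([-11.6,  62. ]), array([-26.7,  76.4])]
dark (326, 0, 5, 41) [array([153.1,   6.5]), array([126.7,  10.4])]
topdark (394, 259, 27, 16) [ 383.3 -285.4]
topdark (390, 232, 23, 29) [ 451.1 -266.6]
topdark (408, 237, 32, 43) [ 412. -341.]
```

View pics/v14.png

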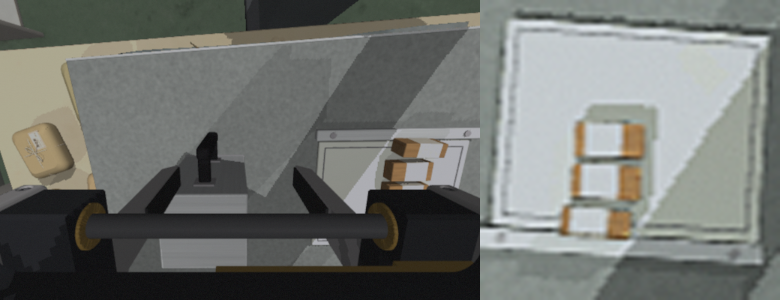

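Left: the upright tub's top face has its front edge at about (161–247,193), with the bar's upper end near (203,182). Right: three cartons in a row on the board at (605,140), (605,182) and (595,220).

```bash
python3 - <<'E'
from h import *
s=manip.read_state();c=get_calibration("wrist");y=s["eef_rot"][2];ax=np.array([np.cos(y),np.sin(y)]);ay=np.array([np.sin(y),-np.cos(y)])
f=lambda u,v,z:((onz(c,u,v,z)[:2]-s["eef_pos"][:2])@np.c_[ax,ay],onz(c,u,v,z)[:2])
a=cv2.imread("pics/w9.png");g=a.max(2)
for v in(262,275,300): print(v,"".join("#" if x>150 else "-" if x>60 else "." for x in g[v,205:340:2]))
for v in range(172,262,5): print(v,"".join("#" if x>150 else "-" if x>45 else "." for x in g[v,240:310]))
print(f(161*1.333,257,240),f(247*1.333,257,240),f(270,238,217))
E
```

```text
262 .............-------------------------------------------------------
275 ..........----------------------------------------------------------
300 ....................................................................
172 ----------------------------------------------------------------------
177 --------------------------------------...........---------------------
182 ----------------------------------................--------------------
187 ------------------------------....................--------------------
192 ---------------------------......................---------------------
197 -----------------------..........................---------------------
202 ----------------------............................--------------------
207 ----------------------...........................---------------------
212 ------------------------..........................--------------------
217 ------------------------.................-----------------------------
222 ------------------------.................-----------------------------
227 ------------------------.................-----------------------------
232 ------------------------..................----------------------------
237 .-----------------------..................----------------------------
242 .------------------------................-----------------------------
247 .---------------------------------------------------------------------
252 ----------------------------------------------------------------------
257 ----------------------------------------------------------------------
(array([-31.6, -78.4]), array([ 431.1, -327.5])) (array([-31.5,  10. ]), array([ 437.3, -239.3])) (array([-24.9, -38.8]), array([ 427.2, -287.5]))
```

Call:
arm_command --targets '[{"hand": 1,"x": 0.004,"y": -0.036,"z": 0,"yaw": 0},{"hand": 1,"x": 0,"y": 0,"z": 0.04,"yaw": 0},{"hand": 1,"x": 0,"y": 0,"z": 0.04,"yaw": 0},{"hand": 1,"x": 0,"y": 0,"z": 0.025,"yaw": 0},{"hand": -1,"x": 0,"y": 0,"z": 0,"yaw": 0},{"hand": -1,"x": 0,"y": 0,"z": 0,"yaw": 0},{"hand": -1,"x": 0,"y": 0,"z": 0,"yaw": 0},{"hand": -1,"x": 0,"y": 0,"z": 0,"yaw": 0},{"hand": -1,"x": 0,"y": 0,"z": 0,"yaw": 0},{"hand": -1,"x": 0,"y": 0,"z": 0,"yaw": 0}]' --newtons 60

```text
clock: 27.45
eef_pos: [399.0, -282.6, 170.7]
eef_rot: [-3.141, 0.001, 3.073]
wrist_force: [-0.2, 0.3, 0.1]
finger_gap: 49.3
finger_force: 0.0
```

Call:
arm_command --targets '[{"hand": -1,"x": 0,"y": 0,"z": 0,"yaw": 0},{"hand": -1,"x": 0,"y": 0,"z": 0,"yaw": 0},{"hand": -1,"x": 0,"y": 0,"z": 0,"yaw": 0},{"hand": -1,"x": 0,"y": 0,"z": 0,"yaw": 0},{"hand": -1,"x": 0,"y": 0,"z": 0,"yaw": 0},{"hand": -1,"x": 0,"y": 0,"z": -0.005,"yaw": 0},{"hand": -1,"x": 0,"y": 0,"z": -0.015,"yaw": 0},{"hand": -1,"x": 0,"y": 0,"z": 0,"yaw": 0}]'

```text
clock: 28.25
eef_pos: [399.3, -282.9, 191.8]
eef_rot: [-3.14, 0.002, 3.073]
wrist_force: [-0.0, -0.2, -2.7]
finger_gap: 15.7
finger_force: 59.9
```

```bash
python3 ang.py | grep -E "^\[(3[1-7])"|awk '$0~/ang (-[89]|-1[07]|1[67]|[7-9][0-9])/'
```

```text
[371. 142. 371. 126.] 16 x,z [408.8 177.7] [413.9 239.1] ang 85.0
[378. 121. 375. 145.] 25 x,z [393.9 258.3] [396.3 164.1] ang -88.0
[366. 114. 367. 101.] 14 x,z [433.9 278.9] [435.5 327.4] ang 88.0
[367. 101. 368.  83.] 17 x,z [433.9 327.5] [436.9 385.9] ang 87.0
[336. 157. 361. 159.] 25 x,z [522.8 112.2] [438.2 107.9] ang -177.0
[373.  80. 386.  81.] 13 x,z [421.9 396.6] [384.2 394. ] ang -176.0
[372. 198. 372. 184.] 14 x,z [385.4 -61.6] [389.6   1.2] ang 86.0
[364. 124. 363. 139.] 15 x,z [436.2 243.3] [436.7 186.2] ang -89.0
[336. 119. 357. 120.] 21 x,z [528.2 260.1] [460.7 256.9] ang -177.0
[335. 136. 334. 154.] 19 x,z [527.4 196.7] [529.8 122.2] ang -88.0
[373.  73. 388.  72.] 15 x,z [423.7 420. ] [380.  423.3] ang 176.0
```

Call:
arm_command --targets '[{"hand": -1,"x": 0,"y": 0,"z": -0.03,"yaw": 0},{"hand": -1,"x": 0,"y": 0,"z": -0.03,"yaw": 0},{"hand": -1,"x": 0.003,"y": 0.025,"z": -0.02,"yaw": 0},{"hand": -1,"x": 0.003,"y": 0.04,"z": 0,"yaw": 0},{"hand": -1,"x": 0.003,"y": 0.045,"z": 0,"yaw": 0},{"hand": -1,"x": 0.003,"y": 0.045,"z": 0,"yaw": 0},{"hand": -1,"x": 0.003,"y": 0.045,"z": 0,"yaw": 0},{"hand": -1,"x": 0.003,"y": 0.045,"z": 0,"yaw": 0},{"hand": -1,"x": 0.003,"y": 0.04,"z": 0,"yaw": 0},{"hand": -1,"x": 0.003,"y": 0.023,"z": 0,"yaw": 0}]'

```text
clock: 29.35
eef_pos: [395.5, 28.8, 269.6]
eef_rot: [3.141, -0.001, 3.075]
wrist_force: [-0.2, -1.0, -1.3]
finger_gap: 15.9
finger_force: 59.9
```

Call:
arm_command --targets '[{"hand": -1,"x": 0,"y": 0,"z": 0,"yaw": 0},{"hand": -1,"x": 0,"y": 0,"z": 0.025,"yaw": 0},{"hand": -1,"x": 0,"y": 0,"z": 0.02,"yaw": 0},{"hand": -1,"x": 0,"y": 0,"z": 0.008,"yaw": 0},{"hand": -1,"x": 0,"y": 0,"z": 0,"yaw": 0},{"hand": -1,"x": 0,"y": 0,"z": 0,"yaw": 0},{"hand": -1,"x": 0,"y": 0,"z": 0,"yaw": 0},{"hand": -1,"x": 0,"y": 0,"z": 0,"yaw": 0}]'

```text
clock: 30.15
eef_pos: [396.3, 26.3, 217.8]
eef_rot: [3.142, 0.001, 3.073]
wrist_force: [-0.3, -0.2, -1.3]
finger_gap: 15.7
finger_force: 59.9
```

```bash
python3 - <<'E'
from h import *
a=camera("side")[:,:,::-1];S=get_calibration("side");g=cv2.cvtColor(a,cv2.COLOR_BGR2GRAY);cv2.imwrite("pics/sa.png",a)
L=cv2.createLineSegmentDetector().detect(g[100:240,300:430])[0][:,0]
for l in L:
    l=l+[300,100,300,100]; n=np.hypot(l[2]-l[0],l[3]-l[1])
    P=[]
    for q in(l[:2],l[2:]):
        o,d=ray(S,*q);P.append(o+d*(68-o[1])/d[1])
    if n>14 and 100<P[0][2]<330: print(l.round(),"x,z",P[0][[0,2]],P[1][[0,2]])
h=cv2.cvtColor(a,cv2.COLOR_BGR2HSV);m=(h[...,0]<22)&(h[...,1]>80);m[:170]=0;m[250:]=0;m[:,:300]=0;m[:,420:]=0
for b in blobs(m,3):r=cv2.boundingRect(b);print(r,onz(S,r[0]+r[2]/2,r[1]+r[3]/2,111)[:2])
E
```

```text
[417. 178. 407. 122.] x,z [307.4 274.9] [357.3 444.3]
[397. 165. 373. 163.] x,z [365.9 313.8] [427.6 317.5]
[369. 170. 374. 131.] x,z [436.2 297.3] [433.1 415.3]
[306. 181. 300. 217.] x,z [600.2 252.3] [619. 120.]
[368. 209. 366. 231.] x,z [428.8 158.9] [426.1  76.4]
[326. 218. 303. 207.] x,z [545.2 119.5] [608.6 156.1]
[424. 175. 421. 189.] x,z [291.2 285.4] [292.1 237.6]
[387. 177. 410. 188.] x,z [387.9 274.4] [321.9 241.9]
[305. 212. 303. 226.] x,z [603.4 139.7] [611.6  85. ]
[414. 193. 421. 231.] x,z [309.2 223.8] [270.4  85.2]
[367. 182. 349. 182.] x,z [438.6 254.7] [485.3 253.8]
[348. 172. 367. 173.] x,z [490.6 288. ] [440.8 285. ]
[384. 219. 410. 237.] x,z [378.4 124.4] [296.4  57.3]
(360, 216, 7, 6) [436.6  56.3]
(346, 215, 9, 4) [473.9  50.1]
(333, 214, 9, 4) [511.5  48.2]
```

Call:
arm_command --targets '[{"hand": -1,"x": 0,"y": 0,"z": -0.03,"yaw": 0},{"hand": -1,"x": 0,"y": 0,"z": -0.04,"yaw": 0},{"hand": -1,"x": 0,"y": 0,"z": -0.03,"yaw": 0},{"hand": -1,"x": 0,"y": 0,"z": 0,"yaw": 0},{"hand": -1,"x": 0,"y": 0,"z": 0,"yaw": 0},{"hand": -1,"x": 0,"y": 0,"z": 0,"yaw": 0},{"hand": -1,"x": 0,"y": 0,"z": 0,"yaw": 0}]'

```text
clock: 30.9
eef_pos: [395.7, 26.4, 316.2]
eef_rot: [-3.141, -0.002, 3.073]
wrist_force: [-0.4, -0.5, -2.3]
finger_gap: 15.7
finger_force: 59.9
```

Call:
arm_command --targets '[{"hand": -1,"x": -0.01,"y": -0.02,"z": 0,"yaw": 0},{"hand": -1,"x": -0.014,"y": -0.036,"z": 0,"yaw": 0},{"hand": -1,"x": -0.015,"y": -0.04,"z": 0,"yaw": 0},{"hand": -1,"x": -0.015,"y": -0.04,"z": 0,"yaw": 0},{"hand": -1,"x": -0.015,"y": -0.04,"z": 0,"yaw": 0},{"hand": -1,"x": -0.015,"y": -0.04,"z": 0,"yaw": 0},{"hand": -1,"x": -0.015,"y": -0.04,"z": 0,"yaw": 0},{"hand": -1,"x": -0.015,"y": -0.04,"z": 0,"yaw": 0},{"hand": -1,"x": -0.014,"y": -0.03,"z": 0,"yaw": 0},{"hand": -1,"x": -0.006,"y": -0.019,"z": 0,"yaw": 0}]'

```text
clock: 31.9
eef_pos: [506.2, -329.1, 315.2]
eef_rot: [3.14, -0.002, 3.072]
wrist_force: [-1.0, -0.2, -2.0]
finger_gap: 16.0
finger_force: 59.9
```

Call:
arm_command --targets '[{"hand": -1,"x": 0,"y": 0,"z": 0.03,"yaw": 0},{"hand": -1,"x": 0,"y": 0,"z": 0.03,"yaw": 0},{"hand": -1,"x": 0,"y": 0,"z": 0,"yaw": 0}]'

```text
clock: 32.2
eef_pos: [504.7, -326.3, 252.3]
eef_rot: [3.137, -0.007, 3.073]
wrist_force: [-0.0, 0.2, -2.1]
finger_gap: 15.9
finger_force: 59.9
```

Call:
arm_command --targets '[{"hand": -1,"x": 0,"y": 0,"z": 0,"yaw": 0},{"hand": -1,"x": 0,"y": 0,"z": 0,"yaw": 0},{"hand": -1,"x": 0,"y": 0,"z": 0,"yaw": 0},{"hand": -1,"x": 0,"y": 0,"z": 0,"yaw": 0},{"hand": -1,"x": 0,"y": 0,"z": 0,"yaw": 0}]' --newtons 6

```text
clock: 32.7
eef_pos: [506.1, -327.0, 257.7]
eef_rot: [-3.141, 0.001, 3.073]
wrist_force: [0.8, 0.3, -1.3]
finger_gap: 15.9
finger_force: 6.0
```

```bash
cat > lay.py <<'E'
from h import *
a=camera("side")[:,:,::-1];S=get_calibration("side");g=cv2.cvtColor(a,cv2.COLOR_BGR2GRAY);s=manip.read_state();print(s["eef_pos"],s["wrist_force"])
L=cv2.createLineSegmentDetector().detect(g[70:190,280:420])[0][:,0]
for l in L:
    l=l+[280,70,280,70]; n=np.hypot(l[2]-l[0],l[3]-l[1]);P=[]
    for q in(l[:2],l[2:]):
        o,d=ray(S,*q);P.append(o+d*(s["eef_pos"][1]+48-o[1])/d[1])
    if n>12 and 60<P[0][2]<270 and 60<P[1][2]<290 and 370<P[0][0]<640: print(l.round(),"x,z",P[0][[0,2]],P[1][[0,2]])
E
python3 lay.py
```

```text
[ 506.1 -327.   257.5] [-0.5  0.6 -1.1]
[304. 110. 281. 109.] x,z [629.5 265.7] [706.3 267.2]
[356. 124. 402. 125.] x,z [462.  223.6] [312.  224.3]
[337. 132. 333. 113.] x,z [520.6 190. ] [537.6 260.6]
[342. 139. 316. 157.] x,z [503.7 162.3] [590.   83.4]
[314. 139. 337. 136.] x,z [596.3 157.6] [521.  172.9]
[308. 124. 312. 139.] x,z [617.4 214.4] [604.  156.7]
[344. 151. 361. 154.] x,z [493.5 115.6] [437.1 105.3]
```

Call:
arm_command --targets '[{"hand": -1,"x": 0,"y": 0,"z": 0,"yaw": 0},{"hand": -1,"x": 0,"y": 0,"z": 0,"yaw": 0},{"hand": -1,"x": 0,"y": 0,"z": 0,"yaw": 0},{"hand": -1,"x": 0,"y": 0,"z": 0,"yaw": 0},{"hand": -1,"x": 0,"y": 0,"z": 0,"yaw": 0}]' --newtons 3

```text
clock: 33.25
eef_pos: [506.0, -327.0, 257.2]
eef_rot: [3.142, 0.0, 3.073]
wrist_force: [0.0, -0.1, -3.5]
finger_gap: 15.7
finger_force: 3.0
```

```bash
python3 lay.py
```

```text
[ 506.  -327.   257.2] [-0.3 -0.6 -1.2]
[303. 114. 319. 113.] x,z [633.3 251.5] [581.  257.7]
[375. 113. 374. 127.] x,z [401.9 265. ] [400. 214.]
[317. 111. 281. 109.] x,z [589.4 266.5] [706.3 266.4]
[377. 124. 402. 125.] x,z [393.  223.9] [312.  224.2]
[306. 122. 327. 130.] x,z [623.6 221.3] [555.6 196.5]
[353. 153. 327. 150.] x,z [463.1 108.9] [553.7 116.6]
[326. 150. 315. 158.] x,z [555.6 115.1] [593.   80.8]
[370. 127. 345. 140.] x,z [414.6 213.8] [494.1 158.1]
[369. 146. 371. 128.] x,z [413.  139.6] [409.2 209.1]
[327. 140. 341. 142.] x,z [554.  154.9] [507.8 151.2]
[327. 118. 347. 120.] x,z [556.2 242.6] [491.1 236.6]
[344. 111. 361. 116.] x,z [500.6 267.4] [447.1 253.2]
[358. 151. 388. 152.] x,z [446.8 117.8] [344.8 116. ]
```

Call:
arm_command --targets '[{"hand": -1,"x": 0,"y": 0,"z": 0.015,"yaw": 0},{"hand": -1,"x": 0,"y": 0,"z": 0.015,"yaw": 0},{"hand": -1,"x": 0,"y": 0,"z": 0.012,"yaw": 0},{"hand": -1,"x": 0,"y": 0,"z": 0.008,"yaw": 0},{"hand": -1,"x": 0,"y": 0,"z": 0.004,"yaw": 0},{"hand": -1,"x": 0,"y": 0,"z": 0,"yaw": 0}]'

```text
clock: 33.9
eef_pos: [505.9, -327.0, 202.9]
eef_rot: [3.141, -0.0, 3.073]
wrist_force: [0.2, 0.3, -2.1]
finger_gap: 15.7
finger_force: 3.0
```

Call:
arm_command --targets '[{"hand": -1,"x": 0,"y": 0,"z": 0.003,"yaw": 0},{"hand": -1,"x": 0,"y": 0,"z": 0.002,"yaw": 0},{"hand": -1,"x": 0,"y": 0,"z": 0,"yaw": 0}]'

```text
clock: 34.2
eef_pos: [506.0, -327.0, 198.1]
eef_rot: [3.142, -0.0, 3.073]
wrist_force: [-0.2, -0.7, -1.0]
finger_gap: 16.3
finger_force: 3.0
```

```bash
python3 lay.py
```

```text
[ 505.9 -327.   198.2] [-0.4 -0.6 -1.3]
[362. 121. 344. 120.] x,z [442.5 234.5] [499.3 234.7]
[346. 115. 367. 116.] x,z [496.4 254.1] [428.2 252.1]
[317. 110. 296. 111.] x,z [589.2 268.5] [657.8 264.4]
[360. 130. 328. 149.] x,z [447.1 200.1] [550.2 120.9]
[373. 133. 372. 121.] x,z [403.8 189.8] [410.7 237.5]
[374. 124. 402. 125.] x,z [401.3 224.4] [311.9 224.1]
[382. 113. 354. 112.] x,z [381.1 268.2] [468.9 267.2]
[306. 122. 327. 131.] x,z [623.4 223.2] [555.5 192.1]
[353. 136. 367. 137.] x,z [467.  176.4] [421.2 173. ]
[369. 157. 371. 139.] x,z [407.5  94. ] [407.4 165.1]
[329. 134. 344. 135.] x,z [546.3 181.9] [496.4 177.9]
[374. 145. 391. 155.] x,z [394.4 145.2] [335.9 106.9]
```

The tub is flat (mouth edge vertical at x≈407). Release and check.

Call:
arm_command --targets '[{"hand": -1,"x": 0,"y": 0,"z": 0.001,"yaw": 0},{"hand": 1,"x": 0,"y": 0,"z": 0,"yaw": 0},{"hand": 1,"x": 0,"y": 0,"z": 0,"yaw": 0},{"hand": 1,"x": 0,"y": 0,"z": 0,"yaw": 0},{"hand": 1,"x": 0,"y": 0,"z": 0,"yaw": 0},{"hand": 1,"x": 0,"y": 0,"z": -0.04,"yaw": 0},{"hand": 1,"x": 0,"y": 0,"z": -0.045,"yaw": 0},{"hand": 1,"x": 0,"y": 0.02,"z": 0,"yaw": 0},{"hand": 1,"x": 0,"y": 0.04,"z": 0,"yaw": 0},{"hand": 1,"x": 0,"y": 0.045,"z": 0,"yaw": 0}]'

```text
clock: 35.25
eef_pos: [512.9, -221.6, 282.1]
eef_rot: [-3.142, -0.0, 3.071]
wrist_force: [1.8, 0.4, -0.4]
finger_gap: 84.3
finger_force: 0.0
```

Call:
arm_command --targets '[{"hand": 1,"x": 0,"y": 0.045,"z": 0,"yaw": 0},{"hand": 1,"x": 0,"y": 0.045,"z": 0,"yaw": 0},{"hand": 1,"x": 0,"y": 0.045,"z": 0,"yaw": 0},{"hand": 1,"x": 0,"y": 0.045,"z": 0,"yaw": 0},{"hand": 1,"x": 0,"y": 0.045,"z": 0,"yaw": 0},{"hand": 1,"x": 0.006,"y": 0.013,"z": 0,"yaw": 0},{"hand": 1,"x": 0,"y": 0,"z": 0,"yaw": 0}]'

```text
clock: 35.95
eef_pos: [523.2, 17.0, 282.3]
eef_rot: [-3.142, 0.0, 3.075]
wrist_force: [0.2, -0.1, 0.2]
finger_gap: 94.1
finger_force: 0.0
```

```bash
python3 wr.py; python3 - <<'E'
from h import *
t=camera("top")[:,:,::-1];cv2.imwrite("pics/topb.png",t);T=get_calibration("top");h=cv2.cvtColor(t,cv2.COLOR_BGR2HSV)
m=(h[...,0]>105)&(h[...,0]<130)&(h[...,1]>90); m[:185]=0;m[:,:165]=0;m[300:]=0;m[:,285:]=0
ys,xs=np.nonzero(m);r=cv2.minAreaRect(np.c_[xs,ys].astype(np.float32));print("tray",r,onz(T,*r[0],119)[:2])
s=t[205:275,385:450];m=s.max(2)<45
for c in blobs(m,10,3):
    r=cv2.minAreaRect(c);b=cv2.boxPoints(r)+[385,205];print("handle",r[1],[onz(T,*p,224)[:2] for p in b])
E
```

```text
[523.2  17.  282.3] 3.075459407418716
px [293.5 142. ] [26. 17.] 90 world [473.1  -5.2] tool 48.5058326159763 -25.447773857211878
px [293.8 175. ] [26.7 17.3] 87 world [511.1  -7.9] tool 10.481258970950693 -25.65682855365298
px [298.5 106.5] [21. 19.] 90 world [434.8   3.5] tool 87.31796008166937 -19.28942048728817
px [336.  173.5] [27.  6.] 90 world [512.5  41.3] tool 12.319271722526311 23.566704440035245
px [337. 141.] [26.  6.] 90 world [475.3  44.3] tool 49.66368399222494 24.078860065121997
px [344.5 107.5] [21.  7.] 90 world [439.2  54.4] tool 86.29415142489049 31.763503446012717
px [505. 272.] [ 4. 22.] 90 world [652.  248.2] tool -113.1927322892996 239.23466086248402
px [125. 272.] [ 4. 22.] 90 world [ 620.4 -230.7] tool -113.36608743451629 -240.67365551442163
tray ((224.1692352294922, 243.14617919921875), (54.69931411743164, 74.42082977294922), 7.125016689300537) [460.4 344.5]
handle (5.419070243835449, 30.093137741088867) [array([ 424.9, -307.9]), array([ 525.3, -313.8]), array([ 524.8, -332. ]), array([ 424.4, -325.9])]
```

Call:
arm_command --targets '[{"hand": 1,"x": 0.011,"y": -0.004,"z": 0.05,"yaw": 0},{"hand": 1,"x": 0,"y": 0,"z": 0.05,"yaw": 0},{"hand": 1,"x": 0,"y": 0,"z": 0.05,"yaw": 0},{"hand": 1,"x": 0,"y": 0,"z": 0.027,"yaw": 0},{"hand": -1,"x": 0,"y": 0,"z": 0,"yaw": 0},{"hand": -1,"x": 0,"y": 0,"z": 0,"yaw": 0},{"hand": -1,"x": 0,"y": 0,"z": 0,"yaw": 0},{"hand": -1,"x": 0,"y": 0,"z": 0,"yaw": 0},{"hand": -1,"x": 0,"y": 0,"z": 0,"yaw": 0}]' --newtons 15

```text
clock: 36.95
eef_pos: [513.1, 12.2, 107.5]
eef_rot: [-3.141, 0.002, 3.073]
wrist_force: [-0.9, -0.9, 5.2]
finger_gap: 61.6
finger_force: 14.9
```

Call:
arm_command --targets '[{"hand": -1,"x": 0,"y": 0,"z": -0.03,"yaw": 0},{"hand": -1,"x": 0,"y": 0,"z": -0.05,"yaw": 0},{"hand": -1,"x": 0.002,"y": 0.03,"z": -0.02,"yaw": 0},{"hand": -1,"x": 0.002,"y": 0.045,"z": 0,"yaw": 0},{"hand": -1,"x": 0.002,"y": 0.045,"z": 0,"yaw": 0},{"hand": -1,"x": 0.002,"y": 0.045,"z": 0,"yaw": 0},{"hand": -1,"x": 0.002,"y": 0.045,"z": 0,"yaw": 0},{"hand": -1,"x": 0.002,"y": 0.045,"z": 0,"yaw": 0},{"hand": -1,"x": 0.002,"y": 0.045,"z": 0,"yaw": 0},{"hand": -1,"x": 0.001,"y": 0.03,"z": 0,"yaw": 0}]'

```text
clock: 37.95
eef_pos: [519.8, 345.5, 206.7]
eef_rot: [3.141, 0.0, 3.074]
wrist_force: [0.6, -0.6, -0.3]
finger_gap: 61.7
finger_force: 14.9
```

Call:
arm_command --targets '[{"hand": -1,"x": 0,"y": 0,"z": 0,"yaw": 0},{"hand": -1,"x": 0,"y": 0,"z": 0.05,"yaw": 0},{"hand": -1,"x": 0,"y": 0,"z": 0.04,"yaw": 0},{"hand": -1,"x": 0,"y": 0,"z": 0.012,"yaw": 0},{"hand": 1,"x": 0,"y": 0,"z": 0,"yaw": 0},{"hand": 1,"x": 0,"y": 0,"z": 0,"yaw": 0},{"hand": 1,"x": 0,"y": 0,"z": 0,"yaw": 0},{"hand": 1,"x": 0,"y": 0,"z": -0.04,"yaw": 0},{"hand": 1,"x": 0,"y": 0,"z": -0.05,"yaw": 0}]'

```text
clock: 38.85
eef_pos: [519.9, 342.3, 195.5]
eef_rot: [-3.14, -0.002, 3.073]
wrist_force: [0.1, 1.0, 0.5]
finger_gap: 93.3
finger_force: 0.0
```

Call:
arm_command --targets '[{"hand": 1,"x": 0.003,"y": -0.047,"z": -0.02,"yaw": 0},{"hand": 1,"x": 0.003,"y": -0.047,"z": 0,"yaw": 0},{"hand": 1,"x": 0.003,"y": -0.047,"z": 0,"yaw": 0},{"hand": 1,"x": 0.003,"y": -0.047,"z": 0,"yaw": 0},{"hand": 1,"x": 0.004,"y": -0.047,"z": 0,"yaw": 0},{"hand": 1,"x": 0.004,"y": -0.047,"z": 0,"yaw": 0},{"hand": 1,"x": 0.004,"y": -0.045,"z": 0,"yaw": 0},{"hand": 1,"x": 0,"y": 0,"z": 0,"yaw": 0}]'

```text
clock: 39.65
eef_pos: [473.9, 15.3, 215.9]
eef_rot: [-3.141, 0.003, 3.068]
wrist_force: [0.2, -0.0, 0.1]
finger_gap: 93.7
finger_force: 0.0
```

```bash
python3 wr.py|head -6
```

```text
[473.9  15.3 215.9] 3.0683069971702923
px [620.5 213.5] [37. 33.] 0 world [512.3 310.6] tool -16.670979101913446 297.31975314063124
px [294.9 197.6] [33.4 21.3] 88 world [473.3  -5.1] tool -0.9158944139434382 -20.405046558154037
px [301.  158.5] [29. 22.] 90 world [436.2   3.9] tool 36.71587507098587 -14.14586271553648
px [346.4 196.4] [33.4  8.7] 87 world [475.7  44.4] tool 0.29564309566718755 29.17965966005605
px [355.3 158.8] [28.5 10.5] 86 world [440.2  54.5] tool 36.43858961218827 36.598627887580015
```

Call:
arm_command --targets '[{"hand": 1,"x": 0,"y": 0.002,"z": 0.05,"yaw": 0},{"hand": 1,"x": 0,"y": 0,"z": 0.05,"yaw": 0},{"hand": 1,"x": 0,"y": 0,"z": 0.01,"yaw": 0},{"hand": -1,"x": 0,"y": 0,"z": 0,"yaw": 0},{"hand": -1,"x": 0,"y": 0,"z": 0,"yaw": 0},{"hand": -1,"x": 0,"y": 0,"z": 0,"yaw": 0},{"hand": -1,"x": 0,"y": 0,"z": 0,"yaw": 0},{"hand": -1,"x": 0,"y": 0,"z": 0,"yaw": 0}]'

```text
clock: 40.5
eef_pos: [474.9, 21.2, 105.3]
eef_rot: [3.142, 0.002, 3.073]
wrist_force: [-1.9, 0.3, 8.0]
finger_gap: 61.8
finger_force: 15.0
```

Call:
arm_command --targets '[{"hand": -1,"x": 0,"y": 0,"z": -0.03,"yaw": 0},{"hand": -1,"x": 0,"y": 0,"z": -0.05,"yaw": 0},{"hand": -1,"x": 0.004,"y": 0.03,"z": -0.02,"yaw": 0},{"hand": -1,"x": 0.005,"y": 0.045,"z": 0,"yaw": 0},{"hand": -1,"x": 0.005,"y": 0.045,"z": 0,"yaw": 0},{"hand": -1,"x": 0.005,"y": 0.045,"z": 0,"yaw": 0},{"hand": -1,"x": 0.005,"y": 0.045,"z": 0,"yaw": 0},{"hand": -1,"x": 0.005,"y": 0.045,"z": 0,"yaw": 0},{"hand": -1,"x": 0.005,"y": 0.045,"z": 0,"yaw": 0},{"hand": -1,"x": 0.003,"y": 0.027,"z": 0,"yaw": 0}]'

```text
clock: 41.5
eef_pos: [459.1, 352.8, 204.4]
eef_rot: [3.141, 0.0, 3.074]
wrist_force: [-1.2, -1.1, -0.7]
finger_gap: 61.9
finger_force: 15.0
```

Call:
arm_command --targets '[{"hand": -1,"x": 0,"y": 0,"z": 0,"yaw": 0},{"hand": -1,"x": 0,"y": 0,"z": 0.05,"yaw": 0},{"hand": -1,"x": 0,"y": 0,"z": 0.04,"yaw": 0},{"hand": -1,"x": 0,"y": 0,"z": 0.013,"yaw": 0},{"hand": 1,"x": 0,"y": 0,"z": 0,"yaw": 0},{"hand": 1,"x": 0,"y": 0,"z": 0,"yaw": 0},{"hand": 1,"x": 0,"y": 0,"z": 0,"yaw": 0},{"hand": 1,"x": 0,"y": 0,"z": -0.04,"yaw": 0},{"hand": 1,"x": 0,"y": 0,"z": -0.05,"yaw": 0}]'

```text
clock: 42.4
eef_pos: [459.3, 349.5, 192.2]
eef_rot: [-3.14, -0.001, 3.073]
wrist_force: [-0.6, 0.7, 0.7]
finger_gap: 93.6
finger_force: 0.0
```

Call:
arm_command --targets '[{"hand": 1,"x": 0,"y": -0.046,"z": -0.02,"yaw": 0},{"hand": 1,"x": 0,"y": -0.046,"z": 0,"yaw": 0},{"hand": 1,"x": 0,"y": -0.046,"z": 0,"yaw": 0},{"hand": 1,"x": 0,"y": -0.046,"z": 0,"yaw": 0},{"hand": 1,"x": 0,"y": -0.046,"z": 0,"yaw": 0},{"hand": 1,"x": 0,"y": -0.046,"z": 0,"yaw": 0},{"hand": 1,"x": -0.001,"y": -0.046,"z": 0,"yaw": 0},{"hand": 1,"x": 0,"y": 0,"z": 0,"yaw": 0}]'

```text
clock: 43.2
eef_pos: [438.8, 24.8, 212.7]
eef_rot: [-3.141, 0.003, 3.068]
wrist_force: [0.5, 0.8, -0.1]
finger_gap: 94.3
finger_force: 0.0
```

```bash
python3 wr.py|head -6
```

```text
[438.8  24.8 212.7] 3.0679043175427516
px [622.5 191.5] [33. 33.] 90 world [454.1 315.2] tool 6.054569036767631 290.75940745379165
px [613.7 242.1] [41.1 21.2] 18 world [505.4 314.9] tool -45.134828158190295 294.2479380579584
px [293.5 197. ] [30. 23.] 90 world [436.7   3.4] tool 0.4604227702006911 -21.497387785870366
px [346.7 196.9] [30.5  9.4] 86 world [440.3  53.9] tool 0.5768755692126415 29.17076464731041
px [125. 272.] [ 4. 22.] 90 world [ 502.2 -173.8] tool -77.84405918226665 -193.45054053353084
```

Call:
arm_command --targets '[{"hand": 1,"x": 0,"y": 0.001,"z": 0.05,"yaw": 0},{"hand": 1,"x": 0,"y": 0,"z": 0.05,"yaw": 0},{"hand": 1,"x": 0,"y": 0,"z": 0.007,"yaw": 0},{"hand": -1,"x": 0,"y": 0,"z": 0,"yaw": 0},{"hand": -1,"x": 0,"y": 0,"z": 0,"yaw": 0},{"hand": -1,"x": 0,"y": 0,"z": 0,"yaw": 0},{"hand": -1,"x": 0,"y": 0,"z": 0,"yaw": 0},{"hand": -1,"x": 0,"y": 0,"z": 0,"yaw": 0}]'

```text
clock: 44.05
eef_pos: [439.3, 29.9, 105.1]
eef_rot: [3.141, 0.002, 3.073]
wrist_force: [-0.7, 0.2, 7.4]
finger_gap: 61.8
finger_force: 15.0
```

Call:
arm_command --targets '[{"hand": -1,"x": 0,"y": 0,"z": -0.03,"yaw": 0},{"hand": -1,"x": 0,"y": 0,"z": -0.05,"yaw": 0},{"hand": -1,"x": 0.007,"y": 0.03,"z": -0.02,"yaw": 0},{"hand": -1,"x": 0.008,"y": 0.045,"z": 0,"yaw": 0},{"hand": -1,"x": 0.008,"y": 0.045,"z": 0,"yaw": 0},{"hand": -1,"x": 0.008,"y": 0.045,"z": 0,"yaw": 0},{"hand": -1,"x": 0.008,"y": 0.045,"z": 0,"yaw": 0},{"hand": -1,"x": 0.008,"y": 0.045,"z": 0,"yaw": 0},{"hand": -1,"x": 0.008,"y": 0.045,"z": 0,"yaw": 0},{"hand": -1,"x": 0.005,"y": 0.021,"z": 0,"yaw": 0}]'

```text
clock: 45.05
eef_pos: [400.0, 357.1, 204.0]
eef_rot: [3.141, -0.0, 3.075]
wrist_force: [0.9, 0.4, -0.5]
finger_gap: 61.9
finger_force: 15.0
```

Call:
arm_command --targets '[{"hand": -1,"x": 0,"y": 0,"z": 0,"yaw": 0},{"hand": -1,"x": 0,"y": 0,"z": 0.05,"yaw": 0},{"hand": -1,"x": 0,"y": 0,"z": 0.04,"yaw": 0},{"hand": -1,"x": 0,"y": 0,"z": 0.013,"yaw": 0},{"hand": 1,"x": 0,"y": 0,"z": 0,"yaw": 0},{"hand": 1,"x": 0,"y": 0,"z": 0,"yaw": 0},{"hand": 1,"x": 0,"y": 0,"z": 0,"yaw": 0},{"hand": 1,"x": 0,"y": 0,"z": -0.04,"yaw": 0},{"hand": 1,"x": 0,"y": 0,"z": -0.05,"yaw": 0},{"hand": 1,"x": 0,"y": 0,"z": -0.05,"yaw": 0}]'

```text
clock: 46.05
eef_pos: [400.8, 354.0, 244.4]
eef_rot: [3.14, 0.001, 3.073]
wrist_force: [0.4, 1.1, 0.9]
finger_gap: 93.6
finger_force: 0.0
```

Call:
arm_command --targets '[{"hand": 1,"x": 0,"y": 0.045,"z": -0.03,"yaw": 0},{"hand": 1,"x": 0,"y": 0.045,"z": 0,"yaw": 0},{"hand": 1,"x": 0,"y": 0.045,"z": 0,"yaw": 0},{"hand": 1,"x": 0,"y": 0.045,"z": 0,"yaw": 0},{"hand": 1,"x": 0,"y": 0,"z": 0,"yaw": 0}]'

```text
clock: 46.55
eef_pos: [412.2, 534.0, 267.6]
eef_rot: [-3.141, -0.001, 3.076]
wrist_force: [0.4, -0.3, -0.5]
finger_gap: 94.0
finger_force: 0.0
```

```bash
python3 - <<'E'
from h import *
t=camera("top")[:,:,::-1];cv2.imwrite("pics/topc.png",t);a=camera("side")[:,:,::-1]
T=get_calibration("top");S=get_calibration("side");h=cv2.cvtColor(t,cv2.COLOR_BGR2HSV)
m=(h[...,0]>105)&(h[...,0]<130)&(h[...,1]>90); m[:185]=0;m[:,:165]=0;m[300:]=0;m[:,285:]=0
ys,xs=np.nonzero(m);r=cv2.minAreaRect(np.c_[xs,ys].astype(np.float32));print("tray",r,onz(T,*r[0],119)[:2])
for n,im,C in(("top",h,T),("side",cv2.cvtColor(a,cv2.COLOR_BGR2HSV),S)):
    m=(im[...,0]<24)&(im[...,1]>90);m[:195]=0
    for b in blobs(m,3,40):
        r=cv2.boundingRect(b);q=onz(C,r[0]+r[2]/2-.5,r[1]+r[3]/2-.5,112)[:2]
        if 300<q[0]<700 and -480<q[1]<480: print(n,r,q)
L=cv2.createLineSegmentDetector().detect(cv2.cvtColor(t,cv2.COLOR_BGR2GRAY)[200:270,280:375])[0][:,0]
for l in L:
    l=l+[280,200,280,200]
    if np.hypot(l[2]-l[0],l[3]-l[1])>30: print("line",l.round(1),onz(T,*l[:2],100)[:2],onz(T,*l[2:],100)[:2])
E
```

```text
tray ((224.19805908203125, 243.09010314941406), (54.54777908325195, 74.67127227783203), 7.352379322052002) [460.6 344.4]
top (227, 240, 6, 9) [458.1 326.8]
top (229, 224, 7, 9) [515.5 320.3]
top (224, 259, 7, 6) [396.  333.1]
top (218, 223, 2, 9) [518.5 368.8]
side (327, 304, 12, 8) [518.3 373.3]
side (351, 308, 12, 8) [461.4 381.4]
side (353, 290, 11, 6) [456.9 324.7]
side (329, 287, 11, 6) [515.9 318.9]
side (405, 294, 4, 14) [340.3 342. ]
side (393, 283, 11, 4) [356.8 293.5]
side (379, 266, 2, 5) [400.2 241.7]
line [298.  256.7 354.5 260.8] [416.  82.] [ 403.5 -120.4]
line [355.6 203.1 308.2 200.1] [ 613.  -124.9] [622.1  48.9]
line [290.1 214.4 287.4 248.1] [568.6 113.9] [446.5 120.8]
line [354.7 238.1 356.9 204.3] [ 484.9 -121.2] [ 608.8 -129.5]
line [301.9 250.9 345.6 254.4] [436.8  68.7] [426.  -88.7]
line [300.6 247.9 345.6 250.8] [447.8  73.2] [438.9 -88.6]
line [334.4 205.4 295.6 203. ] [603.9 -47.2] [611.1  94.4]
line [350.7 239.4 352.3 208.1] [ 480.3 -107. ] [ 594.6 -112.7]
```

Two cartons are confirmed in the tray and the hand hides part of the third. I move aside and recheck.

Call:
arm_command --targets '[{"hand": 1,"x": 0.045,"y": 0,"z": -0.02,"yaw": 0},{"hand": 1,"x": 0.045,"y": 0,"z": -0.02,"yaw": 0},{"hand": 1,"x": 0.045,"y": 0,"z": -0.02,"yaw": 0},{"hand": 1,"x": 0.045,"y": 0,"z": 0,"yaw": 0},{"hand": 1,"x": 0.03,"y": 0,"z": 0,"yaw": 0},{"hand": 1,"x": 0,"y": 0,"z": 0,"yaw": 0}]'

```text
clock: 47.25
eef_pos: [200.9, 544.0, 331.3]
eef_rot: [3.138, 0.001, 3.075]
wrist_force: [0.6, 0.5, 0.1]
finger_gap: 93.6
finger_force: 0.0
```

```bash
python3 - <<'E'
from h import *
t=camera("top")[:,:,::-1];a=camera("side")[:,:,::-1];T=get_calibration("top");S=get_calibration("side");print(manip.read_state()["eef_pos"])
for n,im,C in(("top",t,T),("side",a,S)):
    im=cv2.cvtColor(im,cv2.COLOR_BGR2HSV);m=(im[...,0]<24)&(im[...,1]>90);m[:195]=0
    for b in blobs(m,3,40):
        r=cv2.boundingRect(b);q=onz(C,r[0]+r[2]/2-.5,r[1]+r[3]/2-.5,112)[:2]
        if 300<q[0]<700 and -480<q[1]<480: print(n,r,q)
h=cv2.cvtColor(t,cv2.COLOR_BGR2HSV);m=(h[...,0]>105)&(h[...,0]<130)&(h[...,1]>90); m[:185]=0;m[:,:165]=0;m[300:]=0;m[:,285:]=0
ys,xs=np.nonzero(m);r=cv2.minAreaRect(np.c_[xs,ys].astype(np.float32));print("tray",onz(T,*r[0],119)[:2])
E
```

```text
[203.9 544.  330.3]
top (227, 240, 6, 9) [458.1 326.8]
top (229, 224, 7, 9) [515.5 320.3]
top (224, 259, 7, 6) [396.  333.1]
top (218, 223, 2, 9) [518.5 368.8]
side (327, 304, 12, 8) [518.3 373.3]
side (351, 308, 12, 8) [461.4 381.4]
side (379, 309, 10, 9) [397.9 382. ]
side (353, 291, 11, 5) [457.  326.2]
side (329, 287, 11, 6) [515.9 318.9]
side (380, 291, 9, 6) [393.4 323.9]
tray [460.5 344.7]
```

```bash
python3 -c "
from cell import manip
print(manip.sign_off())"
```

```text
the job is handed in; nothing more can be done
None
```

Job handed in with all three cartons in the tray, the tub back on its side and the board at the stop, but no verdict came back; on the first pour the tub slid and two cartons ran past the stop bar, so I set those two back on the board by hand and then did the mouth-down lowering and lift over the three.

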